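# Sort the new stock onto the leaning stands and into the pot tray

## Robot

A 6-joint arm with a two-finger parallel gripper is mounted at the origin on a cart in front of the work surface, level with it; the furniture and walls round the work are solid. World frame = base frame: x ahead of the robot, y to its left, z up, the work surface at z = 0. Lengths are in m, angles in rad, forces in N, time in s.
With the tool pointing down it reaches from about 0.275 to 0.85 m from the base axis. Payload 19 kg.
Tool frame: the origin (TCP) lies at the very end of the fingers, on their centre line; the grasp point (between the pads) lies 19 mm behind it (env.hold_point_z is the distance from the TCP to the grasp point, in m); z points along the fingers, y is the direction in which the jaws open and shut (so a half turn about z gives the same grasp; the last joint's range is limited). The gripper opens to 85 mm and grips with 20 to 120 N. Pads are 22 mm wide; open, the fingers measure 114 mm over their backs; the gripper's body (76 mm by 85 mm) begins 54 mm behind the grasp point. The pads swing forward as they close: fully open they stand 13 mm farther back than shut.
Start: joints at [-1.33, 0.15, 1.437, -0, 1.554, -0.134], TCP at [0.21, -0.535, 0.231] pointing down, gripper open.
Joint ranges: [-2.8, 2.8], [-0.68, 2.1], [0.12, 2.68], [-1.39, 4.53], [0.16, 2.79], [-2.81, 2.81]. Speed limits (rad/s): [1.89, 1.89, 2.22, 3.01, 3.01, 3.01].

## Interface

Orientations are given as a unit quaternion [x, y, z, w].
In Python, from station import env gives the robot as it stands.
- The arm moves only by the tool carry_out, never from a script. Its argument "series" is a list of rows, each a list of 3 entries, a list of its own where there are three numbers: the shift along the tool's x, y, z in cm, then the turn, a rotation vector about the tool's x, y, z in rad, then the closure, from -1 (fully open) to 1 (shut). A call has 1 to 20 rows; each row is the pose to reach, as a shift and turn from the pose commanded when the call began, along the tool's axes at that moment; what a row does not reach only later rows make up. A row lasts 1/12 s, in which the tool goes at most 41.7 mm and 7.16 degrees, less where a joint would pass 70% of its speed; a pose out of reach is approached as far as the arm can. A call with a gripper value outside its range is refused whole. The fingers move at their own pace and stop on an object; "squeeze" is the grip in N (left out, the last holds). Time passes only in rows, so rows that repeat a pose let the fingers close. It gives the time, the measured TCP pose, the force and the opening at its end, in the units of the state.
- env.get_state(): the state, without advancing time (a new reading comes with each control period).
- env.read_camera(name): name is "scene" or "top" or "wrist"; returns (picture, depth): 480x640x3 uint8, red, green, blue; 480x640 float32, m along the optical axis (not along the pixel's ray), 0 where there is no reading.
- env.camera_model(name): a dict with "K" (3x3 intrinsics, pixels), "R" (3x3) and "t" (3): a world point X has camera coordinates R X + t. Camera axes: x right, y down, z forward; pixel columns grow to the right and rows downward; lengths in m; the calibration is good to about 2 mm. A picture is of the moment at which its call begins: read the wrist's pose just before it. camera_model takes no time and is no camera call; for the wrist camera it gives the pose at the moment of the call.
- env.sign_off(): hands the job in, once; it reports no verdict.
Trained networks look in the newest picture that a camera, given by its name, has taken for a name from the list of things; names that differ only in an ending like _2 or _b are one class to them, and where a whole thing is asked for, a point or a joint stands for the part that bears it (a point fixed in the world has none). Each returns a list of dicts, best first, with "score" (0 to 1); they miss things now and then, are a little off and sometimes report something else, mostly with a low value. They report only what shows in the picture. A call takes as long as a camera call. They do not tell look-alikes from the thing itself.
- env.recognise(camera, target): "position" ([x, y, z] in m, in world coordinates, good to about 4 mm: the middle of the surface that is visible of it).
The state is a dict: "t": time; "joints": joint angles; "dq": joint speeds; "effort": joint torques, N m; "position": TCP position; "tcp_rot": TCP orientation; "contact_force": force on the tool from outside, world axes, zero at the start; "torque": the same for the moment, N m; "width": opening from 0.0 (shut) to 1.0 (fully open).
Only numpy, scipy, OpenCV 4.12 (cv2) and the standard library are available. Lean on these libraries where they do the work, as an engineer would, in place of code of your own. Each camera call takes 0.05 s, during which the arm holds its last target.

## Task

Put the new stock away by kind: stand the two teal cartons on the teal display stand, one on top of the other, and the magenta carton on the magenta stand, each with its underside flat down and leaning squarely back against the backstop, or for the upper carton in line with the one below. Set both cosmetic pots upright on the floor of the wooden tray, side by side. Do not shove the two hair clips that lie between the things out of place.

Things in the scene. Friction and masses are not known exactly. Their poses are not given: they have to be found in the camera images.
- teal_carton_a: teal standing cosmetics carton, square 46 x 46 mm, 108 tall, 0.11 kg (somewhat more or less); the same as teal_carton_b, either may be the lower one; origin at the centre of its underside, z up along its height, x and y square to its side faces.
- teal_carton_b: teal standing cosmetics carton, square 46 x 46 mm, 108 tall, 0.11 kg (somewhat more or less); the same as teal_carton_a, either may be the lower one; origin at the centre of its underside, z up along its height, x and y square to its side faces.
- magenta_carton: magenta standing cosmetics carton, square 46 x 46 mm, 108 tall, 0.11 kg (somewhat more or less); origin at the centre of its underside, z up along its height, x and y square to its side faces.
- cream_pot: cream round cosmetic pot with a black lid, closed, diameter 61 mm at the lid and 60 below, 48 tall, 0.13 kg; origin at the centre of its underside, z up.
- black_pot: black round cosmetic pot with a gold lid, closed, diameter 53 mm at the lid and 52 below, 36 tall, 0.07 kg; origin at the centre of its underside, z up.
- stand_teal: fixed teal stand on a white foot 104x84 mm (x,y), origin under its centre, x to the backstop, z up. teal seat, 62 deep, 80 wide, slopes 12 deg down to the backstop (80 wide, 120 tall), leaning back 12 deg, square to the seat. Their inner corner: x=30, z=16 mm; seat front edge: x=-31, z=29; backstop top: x=55, z=133. Sides and front open. Hold a carton by its sides, high.
- stand_magenta: fixed magenta stand on a white foot 104x84 mm (x,y), origin under its centre, x to the backstop, z up. magenta seat, 62 deep, 80 wide, slopes 12 deg down to the backstop (80 wide, 120 tall), leaning back 12 deg, square to the seat. Their inner corner: x=30, z=16 mm; seat front edge: x=-31, z=29; backstop top: x=55, z=133. Sides and front open. Hold a carton by its sides, high.
- pot_tray: fixed shallow tray of light wood, outside 130 mm (along its x) x 210 (along its y) x 18 tall, walls and floor 4 thick, no dividers; origin at the centre of its underside on the worktop, z up. Room for the two pots side by side along y. A tall mirror wall rises at the back of the worktop, 0.77 m ahead of the robot.
- clip_black: black hair section clip lying on the worktop between the things, 110 mm long (along its x, roughly away from the robot), 15 wide, 18 tall; origin at the middle of its underside. To be left there.
- clip_pink: pink hair section clip lying on the worktop between the things, 110 mm long (along its x, roughly away from the robot), 15 wide, 18 tall; origin at the middle of its underside. To be left there.
Mind the look-alikes: they are no part of the job. What is meant by the cream_pot is not blue or green, and is the smaller of those in its own colour.

How it is judged:
At the end, for the whole second after the job is handed in: Teal cartons stacked on the teal stand, magenta one on its stand: each within 15 mm of touching the backstop, 15 of the middle, 10 mm of its resting height, leaning 12 deg (+-5), square within 14 deg. Both pots upright on the tray floor. All at rest ((((x of teal_carton_a in the frame of stand_teal between -0.0075 and 0.0175 m and y of teal_carton_a in the frame of stand_teal between -0.015 and 0.015 m and z of teal_carton_a in the frame of stand_teal between 0.0108 and 0.0308 m and angle between teal_carton_a's own z axis and vertical between 0.1194 and 0.2994 rad and (angle between the x axis of teal_carton_a and the y axis of stand_teal, either way round below 0.25 rad or angle between the y axis of teal_carton_a and the y axis of stand_teal, either way round below 0.25 rad)) and (x of teal_carton_b in the frame of stand_teal between 0.015 and 0.04 m and y of teal_carton_b in the frame of stand_teal between -0.015 and 0.015 m and z of teal_carton_b in the frame of stand_teal between 0.1164 and 0.1364 m and angle between teal_carton_b's own z axis and vertical between 0.1194 and 0.2994 rad and (angle between the x axis of teal_carton_b and the y axis of stand_teal, either way round below 0.25 rad or angle between the y axis of teal_carton_b and the y axis of stand_teal, either way round below 0.25 rad))) or ((x of teal_carton_b in the frame of stand_teal between -0.0075 and 0.0175 m and y of teal_carton_b in the frame of stand_teal between -0.015 and 0.015 m and z of teal_carton_b in the frame of stand_teal between 0.0108 and 0.0308 m and angle between teal_carton_b's own z axis and vertical between 0.1194 and 0.2994 rad and (angle between the x axis of teal_carton_b and the y axis of stand_teal, either way round below 0.25 rad or angle between the y axis of teal_carton_b and the y axis of stand_teal, either way round below 0.25 rad)) and (x of teal_carton_a in the frame of stand_teal between 0.015 and 0.04 m and y of teal_carton_a in the frame of stand_teal between -0.015 and 0.015 m and z of teal_carton_a in the frame of stand_teal between 0.1164 and 0.1364 m and angle between teal_carton_a's own z axis and vertical between 0.1194 and 0.2994 rad and (angle between the x axis of teal_carton_a and the y axis of stand_teal, either way round below 0.25 rad or angle between the y axis of teal_carton_a and the y axis of stand_teal, either way round below 0.25 rad)))) and x of magenta_carton in the frame of stand_magenta between -0.0075 and 0.0175 m and y of magenta_carton in the frame of stand_magenta between -0.015 and 0.015 m and z of magenta_carton in the frame of stand_magenta between 0.0108 and 0.0308 m and angle between magenta_carton's own z axis and vertical between 0.1194 and 0.2994 rad and (angle between the x axis of magenta_carton and the y axis of stand_magenta, either way round below 0.25 rad or angle between the y axis of magenta_carton and the y axis of stand_magenta, either way round below 0.25 rad) and x of cream_pot in the frame of pot_tray between -0.04 and 0.04 m and y of cream_pot in the frame of pot_tray between -0.08 and 0.08 m and z of cream_pot in the frame of pot_tray between 0 and 0.01 m and angle between each of cream_pot, black_pot's own z axis and vertical below 0.1 rad and x of black_pot in the frame of pot_tray between -0.04 and 0.04 m and y of black_pot in the frame of pot_tray between -0.08 and 0.08 m and z of black_pot in the frame of pot_tray between 0 and 0.01 m and linear speed of each of teal_carton_a, teal_carton_b, magenta_carton, cream_pot, black_pot below 0.02 m/s).
It fails at once if a hair clip is shoved more than 30 mm from where it lay (distance of any of clip_black, clip_pink from where it was at the start of the episode above 0.03 m).
It also fails if it takes over 144 s, if anything falls off the work surface, if the arm or the gripper's body presses on something with over 40 N, if the wrist force passes 120 N, or if a joint passes its speed limit or range.

## Working session

There is one attempt and no reset: what is moved stays moved. The work goes in short steps, Python scripts to look and compute and a tool call to move; the robot and the scene stay as the last step left them, time stands still between calls to the robot, and variables do not carry over. Pictures are saved under pics/ and viewed, and the job is handed in when it is done.

Besides the shell and the picture viewer there is one more tool, called as name(argument=value, ...), one argument or row to a line, values as JSON. carry_out: Moves the arm, as the interface text tells. Its arguments: {"type":"object","properties":{"series":{"type":"array","items":{"type":"array"}},"squeeze":{"type":"number"}},"required":["series"]}

```bash
ls; mkdir -p pics
python3 - <<'E'
from station import env
import cv2
s=env.get_state(); print(s)
for n in ["scene","top","wrist"]:
    p,d=env.read_camera(n); cv2.imwrite(f"pics/{n}0.png",p[:,:,::-1])
    m=env.camera_model(n); print(n,m)
E
```

```text
pics
{'t': 0.0, 'joints': array([-1.32997068e+00,  1.50975506e-01,  1.43802223e+00, -1.31151391e-05,
        1.55377886e+00, -1.34006918e-01]), 'dq': array([-0.00028386,  0.00033119,  0.00303176,  0.000358  ,  0.00053   ,
       -0.00014589]), 'effort': array([ 1.90910658e-03, -7.13060904e+01, -5.70862806e+01, -1.84991509e-04,
        9.02852509e-03,  3.23869494e-05]), 'position': array([ 0.21043349, -0.53485318,  0.23068581]), 'tcp_rot': array([ 9.82488722e-01,  1.86321125e-01, -3.81491131e-05, -5.90779583e-04]), 'contact_force': array([-0.0737247 , -0.67340836, -0.1118794 ]), 'torque': array([ 0.02466749, -0.02076748,  0.00251956]), 'width': 1.0016987256472896}
scene {'K': array([[475.79684813,   0.        , 321.76687254],
       [  0.        , 475.79684813, 242.3727713 ],
       [  0.        ,   0.        ,   1.        ]]), 'R': array([[-7.74281564e-01, -6.32840914e-01,  6.61937142e-04],
       [-4.99480103e-01,  6.10471511e-01, -6.14690297e-01],
       [ 3.88597076e-01, -4.76273989e-01, -7.88768281e-01]]), 't': array([0.49524764, 0.17660662, 1.35163528])}
top {'K': array([[582.19146636,   0.        , 324.68857642],
       [  0.        , 582.19146636, 241.76355291],
       [  0.        ,   0.        ,   1.        ]]), 'R': array([[-0.02535657, -0.9996747 ,  0.00274748],
       [-0.99462872,  0.02495249, -0.10045436],
       [ 0.10035313, -0.0052799 , -0.99493787]]), 't': array([0.13850399, 0.52363503, 1.59543791])}
wrist {'K': array([[411.88198723,   0.        , 316.63387786],
       [  0.        , 411.88198723, 245.13618044],
       [  0.        ,   0.        ,   1.        ]]), 'R': array([[ 3.66210067e-01, -9.30532124e-01, -3.92080841e-04],
       [-8.92401275e-01, -3.51323026e-01,  2.83182089e-01],
       [-2.63647778e-01, -1.03354238e-01, -9.59066083e-01]]), 't': array([-0.57433888, -0.03718939,  0.37920526])}
```

View pics/top0.png

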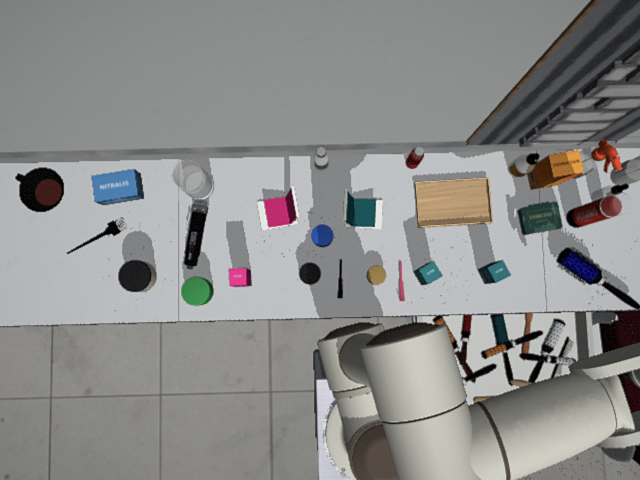

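View pics/scene0.png

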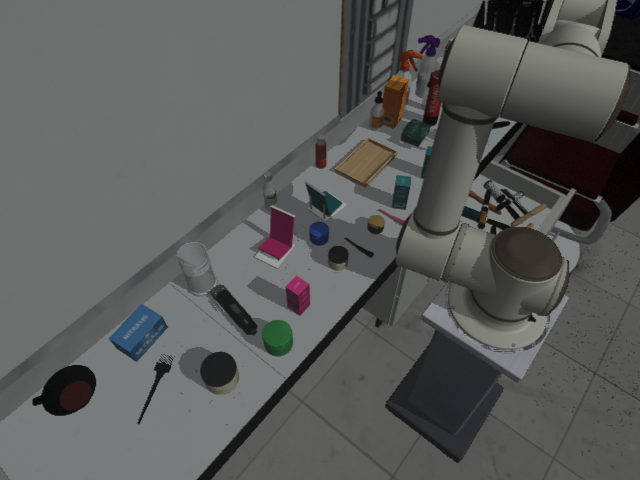

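The top view shows:
- Magenta carton (239,276), teal cartons (430,272) and (496,271).
- Small cream pot with black lid (310,273), gold-lid pot (376,275).
- Stands (278,209) and (364,210), tray (453,203), clips (340,278) and (401,281).
- Decoys: a big cream pot (137,276), a blue pot (321,236) and a green pot (197,291).

```bash
cat > h.py <<'E'
import numpy as np, cv2
from station import env
def cloud(n):
    p,d=env.read_camera(n); m=env.camera_model(n)
    v,u=np.mgrid[0:480,0:640]; K=m["K"]
    c=np.stack([(u-K[0,2])/K[0,0]*d,(v-K[1,2])/K[1,1]*d,d],-1)
    w=(c-m["t"])@m["R"]
    w[d==0]=np.nan
    return p,d,w
def pix(n,X):
    m=env.camera_model(n); c=m["R"]@np.array(X)+m["t"]; return (m["K"]@(c/c[2]))[:2]
E
python3 - <<'E'
from h import *
p,d,w=cloud("top"); np.savez("top0.npz",p=p,d=d,w=w)
def reg(nm,u0,u1,v0,v1,z0,z1):
    r=w[v0:v1,u0:u1].reshape(-1,3); r=r[(r[:,2]>z0)&(r[:,2]<z1)]
    b=cv2.minAreaRect((r[:,:2]*1000).astype(np.float32))
    print(nm,len(r),"rect",np.round(b[0],1),np.round(b[1],1),round(b[2],1),"medz",np.round(np.median(r[:,2]),4))
print("table z",np.nanmedian(w[230:260,60:80,2]))
reg("mag",222,255,260,295,.095,.125)
reg("tA",412,446,255,292,.095,.125)
reg("tB",478,515,255,290,.095,.125)
reg("cream",295,325,258,290,.035,.06)
reg("gold",362,390,260,290,.025,.05)
reg("blue",305,338,220,252,.025,.08)
reg("green",180,216,272,310,.025,.12)
reg("clipk",330,350,258,302,.008,.03)
reg("clipp",392,410,258,304,.008,.03)
reg("tray",405,500,170,235,.012,.03)
reg("stM",250,305,180,235,.01,.16)
reg("stT",340,390,180,235,.01,.16)
reg("stMtop",250,305,180,235,.12,.16)
reg("stTtop",340,390,180,235,.12,.16)
reg("stMfoot",250,305,180,235,.006,.03)
reg("stTfoot",340,390,180,235,.006,.03)
for t in ["teal_carton_a","magenta_carton","cream_pot","black_pot","stand_teal","stand_magenta","pot_tray","clip_black","clip_pink"]:
    print(t,[(np.round(r["position"],3).tolist(),round(r["score"],2)) for r in env.recognise("top",t)][:3])
c=cv2.resize(p[160:310,170:530,::-1],None,fx=2.2,fy=2.2,interpolation=cv2.INTER_CUBIC); cv2.imwrite("pics/crop0.png",c)
E
```

```text
table z 0.0007789211113405747
mag 315 rect [433.  357.3] [45.4 45.1] 89.6 medz 0.1089
tA 323 rect [ 431.8 -149.3] [46. 47.] 29.1 medz 0.1097
tB 334 rect [ 430.5 -330.3] [46.6 48.3] 25.3 medz 0.109
cream 386 rect [441.6 169.1] [57.6 57.7] 88.7 medz 0.0486
gold 285 rect [433.3 -13.7] [50.5 50. ] 87.5 medz 0.0373
blue 383 rect [544.9 133.6] [58.  59.1] 88.5 medz 0.0484
green 704 rect [401.5 478.3] [77.5 76.1] 87.1 medz 0.0623
clipk 125 rect [421.9  87.8] [ 44.7 120.4] 88.2 medz 0.0111
clipp 121 rect [411.8 -82.6] [ 44.9 120. ] 88.0 medz 0.0116
tray 517 rect [ 635.1 -240.8] [152.3 212.7] 1.1 medz 0.0169
stM 1011 rect [636.1 254.1] [134.8 147.7] 81.4 medz 0.0265
stT 1016 rect [618.1  10.8] [137.2 141.7] 86.5 medz 0.0262
stMtop 111 rect [624.9 203. ] [81.6 10.5] 9.2 medz 0.1341
stTtop 114 rect [612.8  69.6] [10.3 82.6] 85.6 medz 0.1326
stMfoot 881 rect [631.6 257.8] [153.5 155.1] 88.6 medz 0.0195
stTfoot 873 rect [625.3   9.6] [139.5 155.6] 88.3 medz 0.0199
teal_carton_a [([0.431, -0.321, 0.109], 0.88), ([0.431, -0.142, 0.109], 0.78), ([0.435, 0.354, 0.111], 0.17)]
magenta_carton [([0.434, 0.354, 0.111], 0.71)]
cream_pot [([0.441, 0.172, 0.048], 0.83), ([0.441, 0.636, 0.068], 0.77), ([0.549, 0.136, 0.046], 0.66)]
black_pot [([0.43, -0.011, 0.036], 0.59)]
stand_teal [([0.603, 0.018, 0.023], 0.9)]
stand_magenta [([0.614, 0.254, 0.025], 0.62)]
pot_tray [([0.636, -0.242, 0.0], 0.56)]
clip_black [([0.419, 0.088, 0.007], 0.67)]
clip_pink [([0.4, -0.084, 0.008], 0.42)]
```

View pics/crop0.png

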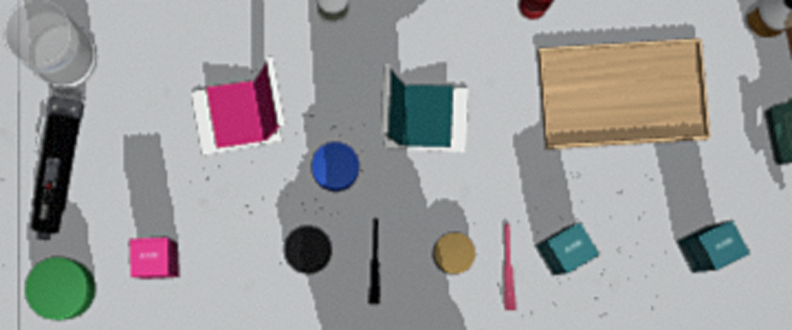

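```bash
cat > fit.py <<'E'
from h import *
from scipy.optimize import least_squares
z=np.load("top0.npz"); p,w=z["p"],z["w"]
hsv=cv2.cvtColor(p,cv2.COLOR_RGB2HSV)
a=np.radians(12)
def fit(u0,u1,v0,v1,hlo,hhi,x0):
    H=hsv[v0:v1,u0:u1]; P=w[v0:v1,u0:u1]
    m=(H[...,0]>=hlo)&(H[...,0]<=hhi)&(H[...,1]>90)
    m=cv2.erode(m.astype(np.uint8),np.ones((2,2)))>0
    q=P[m]; q=q[np.isfinite(q[:,2])&(q[:,2]>.01)]
    def loc(s):
        c,sn=np.cos(s[2]),np.sin(s[2]); dx=q[:,0]-s[0]; dy=q[:,1]-s[1]
        return np.stack([c*dx+sn*dy,-sn*dx+c*dy,q[:,2]-s[3]],1)
    def res(s):
        l=loc(s)
        # coords relative to corner: s along seat to front, n along backstop up
        X=l[:,0]-.030; Z=l[:,2]-.016
        f=-X*np.cos(a)+Z*np.sin(a); n=X*np.sin(a)+Z*np.cos(a)
        ey=np.maximum(np.abs(l[:,1])-.04,0)
        d1=np.sqrt(n**2+np.maximum(f-.062,0)**2+np.maximum(-f,0)**2+ey**2)
        d2=np.sqrt(f**2+np.maximum(n-.120,0)**2+np.maximum(-n,0)**2+ey**2)
        return np.minimum(d1,d2)
    r=least_squares(res,x0,loss="soft_l1",f_scale=.003,x_scale=[.01,.01,.1,.003])
    l=loc(r.x); print(len(q),np.round(r.x,4),"yaw deg",round(np.degrees(r.x[2]),2),"rms mm",np.sqrt(np.mean(res(r.x)**2))*1e3, "y ext",np.percentile(l[:,1],[1,99]).round(4),"x ext",np.percentile(l[:,0],[1,99]).round(4))
fit(250,305,180,235,155,179,[.62,.25,np.radians(-81),0])
fit(340,390,180,235,80,100,[.61,.02,np.radians(85.6),0])
E
python3 fit.py
python3 - <<'E'
from h import *
from scipy.spatial.transform import Rotation as Rn
s=env.get_state(); m=env.camera_model("wrist")
c=-m["R"].T@m["t"]; R=Rn.from_quat(s["tcp_rot"]).as_matrix()
print("cam in tool",R.T@(c-s["position"]), "axes in tool\n",(m["R"]@R).round(3))
z=np.load("top0.npz");w=z["w"]
r=w[165:240,405:505].reshape(-1,3); r=r[(r[:,2]>.013)&(r[:,2]<.022)]
print("tray x",np.percentile(r[:,0],[0.5,3,50,97,99.5]),"y",np.percentile(r[:,1],[.5,3,50,97,99.5]))
r=w[165:240,405:505].reshape(-1,3);q=w[180:222,422:485].reshape(-1,3); print("floor z",np.median(q[:,2]),q[:,:2].min(0),q[:,:2].max(0))
for u,v in [(415,180),(491,178),(494,228),(419,229),(453,203)]: print(w[v,u])
E
```

```text
734 [ 6.1410e-01  2.5820e-01 -1.4031e+00  1.4000e-03] yaw deg -80.39 rms mm 3.118843129017138 y ext [-0.0371  0.0375] x ext [-0.0265  0.0499]
686 [6.093e-01 1.330e-02 1.494e+00 1.200e-03] yaw deg 85.6 rms mm 3.306035427485283 y ext [-0.0332  0.0383] x ext [-0.029  0.046]
cam in tool [ 0.07180101 -0.00048271 -0.14312731] axes in tool
 [[ 0.     1.    -0.   ]
 [-0.959  0.    -0.283]
 [-0.283  0.001  0.959]]
tray x [0.56490911 0.56661892 0.64655544 0.70055875 0.73838275] y [-0.34743536 -0.34506709 -0.23851628 -0.13422453 -0.11956885]
floor z nan [nan nan] [nan nan]
[ 0.69987182 -0.13710817  0.00430057]
[ 0.70066851 -0.35505473  0.00245705]
[ 0.55719539 -0.3574828  -0.0032539 ]
[ 0.55872213 -0.14258941  0.00473534]
[ 0.63049397 -0.24206377  0.00607728]
```

```bash
cat >> h.py <<'E'
from scipy.spatial.transform import Rotation as Rn
A12=np.radians(12)
ST={"T":(np.array([.6093,.0133,0]),np.radians(85.6)),"M":(np.array([.6141,.2582,0]),np.radians(-80.4))}
def Rdown(jaw):
    y=np.array([np.cos(jaw),np.sin(jaw),0]); z=np.array([0,0,-1.]); return np.stack([np.cross(y,z),y,z],1)
def stand(k,along,off_back=0.,off_up=0.,g=.070,dy=0.,jawsign=None):
    """TCP pose for a carton held g above its underside; along= seat-normal height of underside"""
    o,yaw=ST[k]; sx=np.array([np.cos(yaw),np.sin(yaw),0]); sy=np.array([-np.sin(yaw),np.cos(yaw),0]); up=np.array([0,0,1.])
    cz=np.sin(A12)*sx+np.cos(A12)*up; cx=np.cos(A12)*sx-np.sin(A12)*up
    P=o+.030*sx+.016*up-cx*(.023+off_back)+cz*(along+off_up+g)+sy*dy
    y=sy if sy[0]>0 else -sy
    z=-cz; return P,np.stack([np.cross(y,z),y,z],1)
def rel(P,R,s=None):
    s=s or env.get_state(); R0=Rn.from_quat(s["tcp_rot"]).as_matrix()
    d=R0.T@(np.array(P)-s["position"])*100; r=Rn.from_matrix(R0.T@R).as_rotvec()
    print("shift cm",d.round(2).tolist(),"turn",r.round(3).tolist(),"rows",round(max(np.linalg.norm(d)/4.17,np.degrees(np.linalg.norm(r))/7.16),1))
E
python3 - <<'E'
from h import *
rel([.4305,-.3303,.20],Rdown(np.radians(25.3)))
E
```

```text
shift cm [27.97, -11.0, 3.13] turn [-0.0, -0.0, -1.638] rows 13.1
```

carry_out(
  series=[
    [[28, -11, 3], [0, 0, -1.638], -1],
    [[28, -11, 3], [0, 0, -1.638], -1],
    [[28, -11, 3], [0, 0, -1.638], -1],
    [[28, -11, 3], [0, 0, -1.638], -1],
    [[28, -11, 3], [0, 0, -1.638], -1],
    [[28, -11, 3], [0, 0, -1.638], -1],
    [[28, -11, 3], [0, 0, -1.638], -1],
    [[28, -11, 3], [0, 0, -1.638], -1],
    [[28, -11, 3], [0, 0, -1.638], -1],
    [[28, -11, 3], [0, 0, -1.638], -1],
    [[28, -11, 3], [0, 0, -1.638], -1],
    [[28, -11, 3], [0, 0, -1.638], -1],
    [[28, -11, 3], [0, 0, -1.638], -1],
    [[28, -11, 3], [0, 0, -1.638], -1],
    [[28, -11, 3], [0, 0, -1.638], -1],
    [[28, -11, 3], [0, 0, -1.638], -1],
  ],
  squeeze=30,
)

```text
t: 1.98
position: [0.4307, -0.3302, 0.2013]
tcp_rot: [0.537, 0.844, 0.0, -0.0]
contact_force: [-0.5, 0.7, 0.5]
width: 1.003
```

Run:
```python
from h import *
s=env.get_state(); print(s["position"],s["joints"].round(3))
p,d,w=cloud("wrist"); cv2.imwrite("pics/w1.png",p[:,:,::-1])
m=(w[...,2]>.100)&(w[...,2]<.118)
b=cv2.minAreaRect((w[m][:,:2]*1000).astype(np.float32)); print(b,m.sum())
rel([.4305,-.3303,.070],Rdown(np.radians(25.3)))
```

```text
[ 0.43073497 -0.33020731  0.2013087 ] [-0.796  0.095  1.56   0.     1.487 -1.234]
((429.3588562011719, -330.94775390625), (46.304954528808594, 46.412960052490234), 25.456974029541016) 5749
shift cm [0.0, -0.03, 13.13] turn [0.0, -0.0, -0.003] rows 3.1
```

View pics/w1.png

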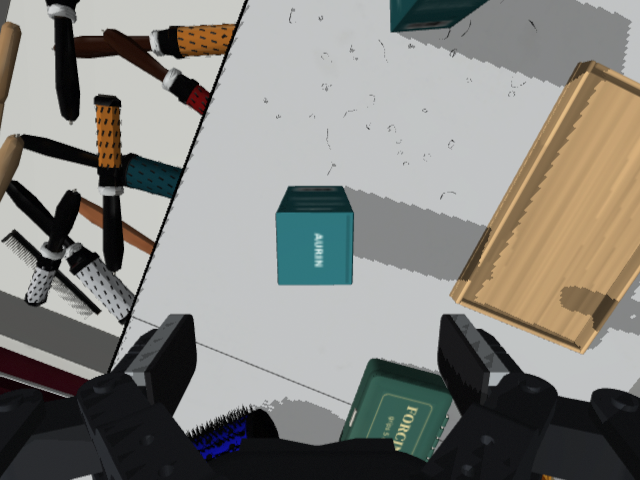

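The wrist view shows the carton at (315,248), centred between the fingers. Depth agrees to about 1 mm. I'll go down, grip and lift.

carry_out(
  series=[
    [[0, 0, 4], [0, 0, 0], -1],
    [[0, 0, 8], [0, 0, 0], -1],
    [[0, 0, 11], [0, 0, 0], -1],
    [[-0.1, -0.1, 13.1], [0, 0, 0], -1],
    [[-0.1, -0.1, 13.1], [0, 0, 0], -1],
    [[-0.1, -0.1, 13.1], [0, 0, 0], 1],
    [[-0.1, -0.1, 13.1], [0, 0, 0], 1],
    [[-0.1, -0.1, 13.1], [0, 0, 0], 1],
    [[-0.1, -0.1, 13.1], [0, 0, 0], 1],
    [[-0.1, -0.1, 13.1], [0, 0, 0], 1],
    [[-0.1, -0.1, 13.1], [0, 0, 0], 1],
    [[-0.1, -0.1, 13.1], [0, 0, 0], 1],
    [[-0.1, -0.1, 13.1], [0, 0, 0], 1],
    [[-0.1, -0.1, 10], [0, 0, 0], 1],
    [[-0.1, -0.1, 6], [0, 0, 0], 1],
    [[-0.1, -0.1, 2], [0, 0, 0], 1],
    [[-0.1, -0.1, -2], [0, 0, 0], 1],
    [[-0.1, -0.1, -5], [0, 0, 0], 1],
    [[-0.1, -0.1, -5], [0, 0, 0], 1],
    [[-0.1, -0.1, -5], [0, 0, 0], 1],
  ],
  squeeze=35,
)

```text
t: 3.7
position: [0.4307, -0.3319, 0.2539]
tcp_rot: [0.535, 0.845, -0.0, 0.002]
contact_force: [-0.9, 0.1, -1.4]
width: 0.536
```

Run:
```python
from h import *
s=env.get_state(); print(s["t"],s["position"],s["joints"].round(3),s["width"]*85, s["contact_force"])
p,d,w=cloud("wrist"); cv2.imwrite("pics/w2.png",p[:,:,::-1])
R=Rn.from_quat(s["tcp_rot"]).as_matrix(); t=(w-s["position"])@R  # tool coords
for (u,v) in [(300,250),(316,260),(316,300)]: print(u,v,t[v,u].round(4),p[v,u])
P,R=stand("T",0,off_back=.03,off_up=.10); print("above",P); rel(P,R)
P,R=stand("T",0,off_back=.003,off_up=.003); print(P); rel(P,R)
```

```text
3.7 [ 0.43069442 -0.33189201  0.25387368] [-0.798  0.076  1.475  0.     1.586 -1.24 ] 45.58136070930184 [-0.94384778  0.05986419 -1.3599171 ]
300 250 [ 0.0254 -0.0068  0.0128] [44 70 72]
316 260 [ 0.0252 -0.0006  0.001 ] [27 56 58]
316 300 [ 0.0252 -0.0004 -0.0345] [36 94 99]
above [0.61033595 0.02676337 0.19330441]
shift cm [24.69, 31.59, 5.85] turn [0.055, -0.204, 0.517] rows 9.7
[0.61081487 0.03298752 0.09281048]
shift cm [25.25, 31.89, 15.9] turn [0.055, -0.204, 0.517] rows 10.5
```

View pics/w2.png

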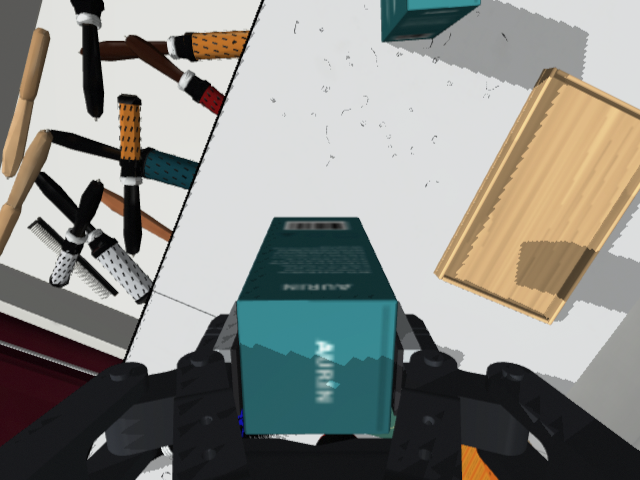

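Teal carton B is held square at (316,367), with its front face 25 mm from the tool axis. Next, move above the teal stand.

carry_out(
  series=[
    [[12, 16, 2], [0.027, -0.1, 0.26], 1],
    [[12, 16, 2], [0.027, -0.1, 0.26], 1],
    [[12, 16, 2], [0.027, -0.1, 0.26], 1],
    [[12, 16, 2], [0.027, -0.1, 0.26], 1],
    [[24.6, 31.6, 5.8], [0.055, -0.204, 0.517], 1],
    [[24.6, 31.6, 5.8], [0.055, -0.204, 0.517], 1],
    [[24.6, 31.6, 5.8], [0.055, -0.204, 0.517], 1],
    [[24.6, 31.6, 5.8], [0.055, -0.204, 0.517], 1],
    [[24.6, 31.6, 5.8], [0.055, -0.204, 0.517], 1],
    [[24.6, 31.6, 5.8], [0.055, -0.204, 0.517], 1],
    [[24.6, 31.6, 5.8], [0.055, -0.204, 0.517], 1],
    [[24.6, 31.6, 5.8], [0.055, -0.204, 0.517], 1],
    [[24.6, 31.6, 5.8], [0.055, -0.204, 0.517], 1],
  ],
)

```text
t: 4.83
position: [0.6103, 0.0271, 0.1913]
tcp_rot: [0.729, 0.677, -0.078, 0.07]
contact_force: [0.1, -0.2, -0.2]
width: 0.529
```

Run:
```python
from h import *
s=env.get_state(); print(s["t"],s["position"],s["joints"].round(3),s["contact_force"],s["torque"])
P,R=stand("T",0,off_back=.0052,off_up=.02); print(P); rel(P,R)
P,R=stand("T",0,off_back=.0052,off_up=.002); print(P); rel(P,R)
P,R=stand("T",0,off_back=.0022,off_up=.002); print(P); rel(P,R)
p,d,w=cloud("scene"); cv2.imwrite("pics/s3.png",cv2.resize(p[120:300,220:480,::-1],None,fx=3,fy=3))
p,d,w=cloud("wrist"); cv2.imwrite("pics/w3.png",p[:,:,::-1])
```

```text
4.8333 [0.61029717 0.02713931 0.19134117] [ 0.028  0.27   1.388 -0.208  1.51   0.118] [ 0.06308963 -0.22344453 -0.23016131] [ 0.12027874  0.01659511 -0.0381199 ]
[0.61092094 0.03436602 0.10989639]
shift cm [2.4, 0.04, 7.82] turn [-0.003, -0.0, 0.003] rows 2.0
[0.61063383 0.03063464 0.09228974]
shift cm [2.4, 0.05, 9.62] turn [-0.003, -0.0, 0.003] rows 2.4
[0.61085896 0.03356043 0.091666  ]
shift cm [2.7, 0.05, 9.62] turn [-0.003, -0.0, 0.003] rows 2.4
```

View pics/s3.png

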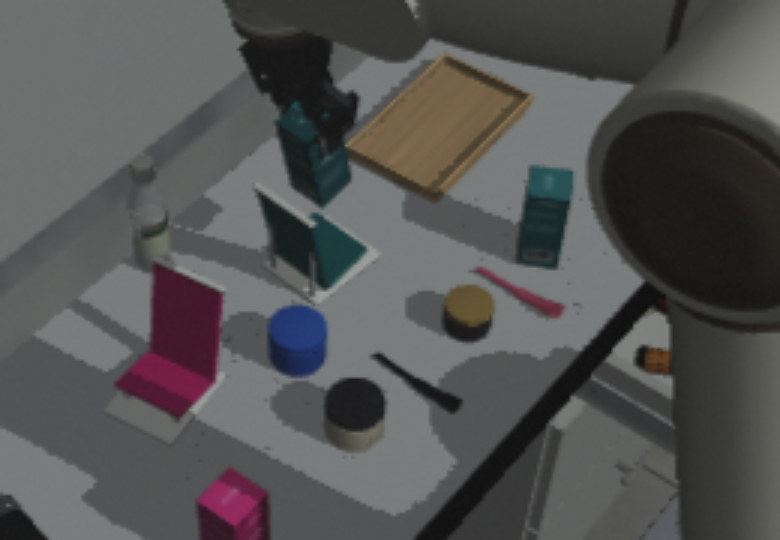

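View pics/w3.png

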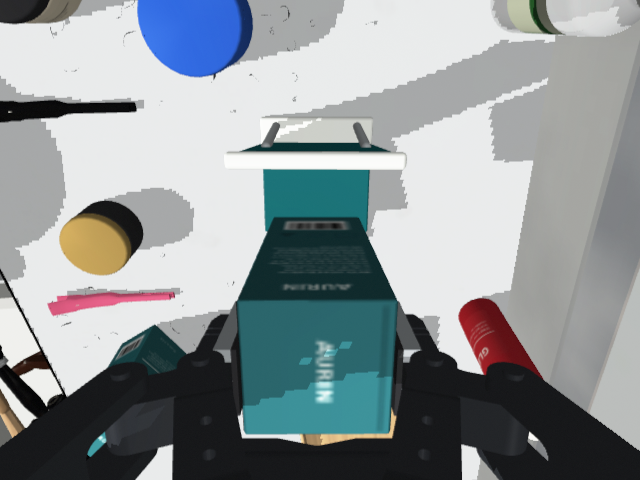

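Run:
```python
from h import *
s=env.get_state()
p,d,w=cloud("wrist")
R=Rn.from_quat(s["tcp_rot"]).as_matrix(); t=(w-s["position"])@R
for u in (285,316,350):
  for v in (152,160,172,180,190,200,208,214,222,240,300,308,340): print(u,v,(t[v,u]*1000).round(1),end=" | ")
  print()
```

```text
285 152 [ 59.4 -14.5  46.8] | 285 160 [ 55.7 -14.6  47.7] | 285 172 [ 36.7 -24.  169.6] | 285 180 [ 31.  -23.9 167. ] | 285 190 [ 23.4 -24.1 167.1] | 285 200 [ 15.7 -24.3 168. ] | 285 208 [  9.7 -24.4 166.7] | 285 214 [  4.5 -24.7 169. ] | 285 222 [ 23.9 -16.2  59.6] | 285 240 [ 24.3 -13.6  24.8] | 285 300 [ 23.6  -9.2 -35.8] | 285 308 [ 21.4  -9.2 -36.2] | 285 340 [ 11.5  -9.4 -36.7] | 
316 152 [59.3 -0.5 47.4] | 316 160 [55.8 -0.5 46.8] | 316 172 [ 36.7  -0.6 168.9] | 316 180 [ 30.9  -0.6 167.3] | 316 190 [ 23.1  -0.6 169. ] | 316 200 [ 15.5  -0.7 169. ] | 316 208 [  9.3  -0.7 168.5] | 316 214 [  4.8  -0.7 167.5] | 316 222 [24.1 -0.5 58.9] | 316 240 [24.  -0.5 25.7] | 316 300 [ 24.1  -0.4 -36.7] | 316 308 [ 21.4  -0.4 -36.4] | 316 340 [ 11.4  -0.4 -36.6] | 
350 152 [59.2 15.1 49.1] | 350 160 [55.8 15.  46.8] | 350 172 [ 36.9  24.8 167.6] | 350 180 [ 30.9  25.  167.7] | 350 190 [ 23.3  25.2 167.9] | 350 200 [ 15.5  25.4 168.5] | 350 208 [  9.1  25.6 169.8] | 350 214 [  4.6  25.6 168.3] | 350 222 [24.1 16.6 58.8] | 350 240 [24.1 14.  25.4] | 350 300 [ 24.2   9.1 -37.1] | 350 308 [ 22.1   9.1 -37.7] | 350 340 [ 10.9   9.5 -35.9] |
```

carry_out(
  series=[
    [[2.2, 0, 3], [0, 0, 0], 1],
    [[2.2, 0, 6], [0, 0, 0], 1],
    [[2.2, 0, 8], [0, 0, 0], 1],
    [[2.2, 0, 9], [0, 0, 0], 1],
    [[2.2, 0, 9.5], [0, 0, 0], 1],
    [[2.2, 0, 9.5], [0, 0, 0], 1],
    [[2.4, 0, 9.6], [0, 0, 0], 1],
    [[2.6, 0, 9.6], [0, 0, 0], 1],
    [[2.7, 0, 9.6], [0, 0, 0], 1],
    [[2.7, 0, 9.6], [0, 0, 0], 1],
  ],
)

```text
t: 5.82
position: [0.6114, 0.0329, 0.0945]
tcp_rot: [0.73, 0.676, -0.076, 0.071]
contact_force: [-0.1, -0.0, -0.4]
width: 0.532
```

Run:
```python
from h import *
s=env.get_state();R=Rn.from_quat(s["tcp_rot"]).as_matrix()
print("force tool",R.T@s["contact_force"],s["position"])
P,R=stand("T",0,off_back=.001,off_up=.0015); rel(P,R)
p,d,w=cloud("wrist"); cv2.imwrite("pics/w4.png",p[:,:,::-1])
```

```text
force tool [ 0.05396447 -0.09051187  0.39541951] [0.61144411 0.03294332 0.09454816]
shift cm [0.24, -0.06, 0.32] turn [0.0, -0.001, 0.0] rows 0.1
```

View pics/w4.png

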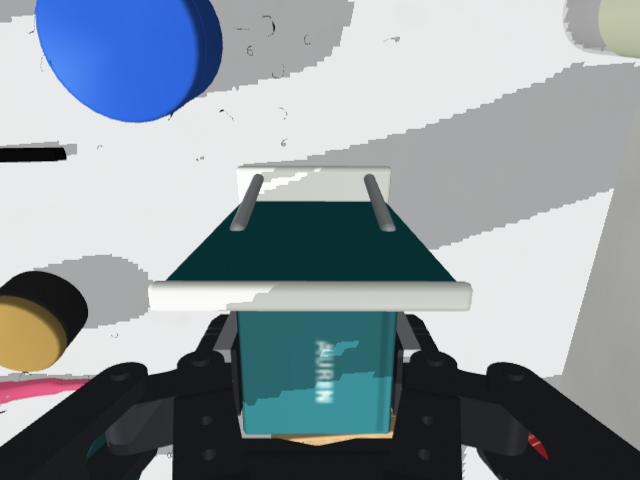

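carry_out(
  series=[
    [[0, 0, 0.1], [0, 0, 0], 1],
    [[0, 0, 0.2], [0, 0, 0], 1],
    [[0.1, 0, 0.2], [0, 0, 0], 1],
    [[0.2, 0, 0.2], [0, 0, 0], 1],
    [[0.2, 0, 0.2], [0, 0, 0], 1],
  ],
)

```text
t: 6.28
position: [0.6114, 0.0338, 0.0917]
tcp_rot: [0.73, 0.676, -0.077, 0.071]
contact_force: [-0.8, -3.1, 4.2]
width: 0.536
```

```bash
cat > f.py <<'E'
from h import *
s=env.get_state();R=Rn.from_quat(s["tcp_rot"]).as_matrix()
print(s["t"],"force tool",(R.T@s["contact_force"]).round(2),s["position"],"w",s["width"]*85)
E
python3 f.py
```

```text
6.2833 force tool [-3.97 -0.52 -3.46] [0.61136745 0.03377002 0.09170703] w 45.533937882931134
```

Contact with the seat and the backstop, about 4 N each. Release and retreat.

carry_out(
  series=[
    [[0.05, 0, 0], [0, 0, 0], 0],
    [[0.05, 0, 0], [0, 0, 0], -0.3],
    [[0, 0, 0], [0, 0, 0], -0.6],
    [[0, 0, 0], [0, 0, 0], -0.6],
    [[0, 0, 0], [0, 0, 0], -0.6],
    [[0, 0, -1], [0, 0, 0], -0.6],
    [[0, 0, -3], [0, 0, 0], -0.6],
    [[0, 0, -6], [0, 0, 0], -0.8],
    [[0, 0, -10], [0, 0, 0], -1],
    [[0, 0, -14], [0, 0, 0], -1],
    [[-4, 0, -16], [0, 0, 0], -1],
    [[-6, 0, -16], [0, 0, 0], -1],
    [[-6, 0, -16], [0, 0, 0], -1],
  ],
)

```text
t: 7.37
position: [0.6098, 0.0059, 0.2642]
tcp_rot: [0.73, 0.675, -0.075, 0.072]
contact_force: [0.1, 0.1, 0.4]
width: 0.998
```

Run:
```python
from h import *
s=env.get_state()
p,d,w=cloud("wrist"); cv2.imwrite("pics/w5.png",p[:,:,::-1])
R=Rn.from_quat(s["tcp_rot"]).as_matrix(); t=(w-s["position"])@R
hsv=cv2.cvtColor(p,cv2.COLOR_RGB2HSV); m=(hsv[...,0]>80)&(hsv[...,0]<100)&(hsv[...,1]>90)&(w[...,2]>.115)&(w[...,2]<.14)&(abs(w[...,0]-.61)<.05)&(abs(w[...,1]-.03)<.05)
q=w[m]; print(m.sum(), cv2.minAreaRect((q[:,:2]*1000).astype(np.float32)), "z",q[:,2].min(),q[:,2].max())
c=q.mean(0); n=np.linalg.svd(q-c,full_matrices=False)[2][2]; n*=np.sign(n[2]); print(c,n,"tilt",np.degrees(np.arccos(n[2])))
b=c-n*.108; o,yaw=ST["T"]; l=b-o; print("stand-frame bottom centre",l[0]*np.cos(yaw)+l[1]*np.sin(yaw),-l[0]*np.sin(yaw)+l[1]*np.cos(yaw),l[2])
rel([.432,-.149,.23],Rdown(np.radians(29.1)))
```

```text
5140 ((610.6031494140625, 43.74258041381836), (44.73279571533203, 46.218990325927734), 85.43121337890625) z 0.11872778668272323 0.1314059799296799
[0.61055759 0.04456423 0.12524318] [0.01752135 0.20806396 0.97795828] tilt 12.052062055939693
stand-frame bottom centre 0.008718709154713008 0.0013074563515239502 0.019623684227450477
shift cm [-15.94, -16.47, 6.66] turn [-0.059, 0.203, -0.585] rows 5.7
```

View pics/w5.png

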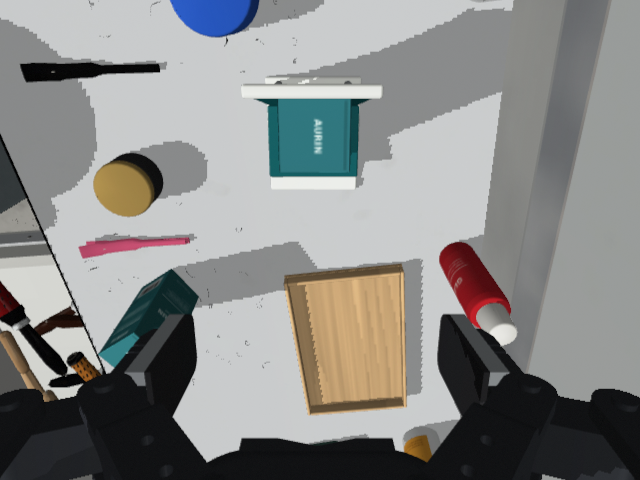

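The lower teal carton at (316,137) is seated, tilt 12.05°, within 1.5 mm of ideal. Next, the other teal carton.

carry_out(
  series=[
    [[-8, -8, 3], [-0.03, 0.1, -0.29], -1],
    [[-8, -8, 3], [-0.03, 0.1, -0.29], -1],
    [[-15.9, -16.5, 6.7], [-0.059, 0.203, -0.585], -1],
    [[-15.9, -16.5, 6.7], [-0.059, 0.203, -0.585], -1],
    [[-15.9, -16.5, 6.7], [-0.059, 0.203, -0.585], -1],
    [[-15.9, -16.5, 6.7], [-0.059, 0.203, -0.585], -1],
    [[-15.9, -16.5, 6.7], [-0.059, 0.203, -0.585], -1],
    [[-15.9, -16.5, 6.7], [-0.059, 0.203, -0.585], -1],
    [[-15.9, -16.5, 6.7], [-0.059, 0.203, -0.585], -1],
  ],
)

```text
t: 8.17
position: [0.4316, -0.1477, 0.2281]
tcp_rot: [0.507, 0.862, -0.001, -0.001]
contact_force: [1.3, 0.1, 0.2]
width: 0.996
```

Run:
```python
from h import *
s=env.get_state(); print(s["position"])
p,d,w=cloud("wrist")
m=(w[...,2]>.100)&(w[...,2]<.118)&(abs(w[...,0]-.432)<.06)&(abs(w[...,1]+.149)<.06)
b=cv2.minAreaRect((w[m][:,:2]*1000).astype(np.float32)); print(b,m.sum())
rel([b[0][0]/1000,b[0][1]/1000,.070],Rdown(np.radians(29.1)))
```

```text
[ 0.43157231 -0.14766387  0.22808126]
((431.3479309082031, -150.08029174804688), (46.10762405395508, 46.49585723876953), 29.360321044921875) 4765
shift cm [-0.24, -0.17, 15.81] turn [-0.002, -0.001, 0.001] rows 3.8
```

carry_out(
  series=[
    [[-0.2, -0.2, 4], [0, 0, 0], -1],
    [[-0.2, -0.2, 8], [0, 0, 0], -1],
    [[-0.2, -0.2, 12], [0, 0, 0], -1],
    [[-0.2, -0.2, 14.5], [0, 0, 0], -1],
    [[-0.2, -0.2, 15.8], [0, 0, 0], -1],
    [[-0.2, -0.2, 15.8], [0, 0, 0], -1],
    [[-0.2, -0.2, 15.8], [0, 0, 0], 1],
    [[-0.2, -0.2, 15.8], [0, 0, 0], 1],
    [[-0.2, -0.2, 15.8], [0, 0, 0], 1],
    [[-0.2, -0.2, 15.8], [0, 0, 0], 1],
    [[-0.2, -0.2, 15.8], [0, 0, 0], 1],
    [[-0.2, -0.2, 15.8], [0, 0, 0], 1],
    [[-0.2, -0.2, 15.8], [0, 0, 0], 1],
    [[-0.2, -0.2, 12], [0, 0, 0], 1],
    [[-0.2, -0.2, 8], [0, 0, 0], 1],
    [[-0.2, -0.2, 4], [0, 0, 0], 1],
    [[-0.2, -0.2, 0], [0, 0, 0], 1],
    [[-0.2, -0.2, -4], [0, 0, 0], 1],
    [[-0.2, -0.2, -8], [0, 0, 0], 1],
    [[-0.2, -0.2, -8], [0, 0, 0], 1],
  ],
)

```text
t: 9.88
position: [0.4325, -0.1509, 0.3164]
tcp_rot: [0.506, 0.863, -0.001, 0.004]
contact_force: [1.5, -0.3, -0.2]
width: 0.54
```

```bash
python3 f.py
python3 - <<'E'
from h import *
P,R=stand("T",.108,off_back=.03,off_up=.09); print("above",P); rel(P,R)
E
```

```text
9.8833 force tool [-0.93  1.14  0.21] [ 0.43249249 -0.15092801  0.31638115] w 45.873827857934934
above [0.61189913 0.04707866 0.28916288]
shift cm [8.55, 25.31, 2.73] turn [0.067, -0.196, 0.584] rows 6.4
```

carry_out(
  series=[
    [[4, 12, 1.3], [0.03, -0.1, 0.29], 1],
    [[4, 12, 1.3], [0.03, -0.1, 0.29], 1],
    [[4, 12, 1.3], [0.03, -0.1, 0.29], 1],
    [[8.5, 25.3, 2.7], [0.067, -0.196, 0.584], 1],
    [[8.5, 25.3, 2.7], [0.067, -0.196, 0.584], 1],
    [[8.5, 25.3, 2.7], [0.067, -0.196, 0.584], 1],
    [[8.5, 25.3, 2.7], [0.067, -0.196, 0.584], 1],
    [[8.5, 25.3, 2.7], [0.067, -0.196, 0.584], 1],
    [[8.5, 25.3, 2.7], [0.067, -0.196, 0.584], 1],
    [[8.5, 25.3, 2.7], [0.067, -0.196, 0.584], 1],
  ],
)

```text
t: 10.72
position: [0.6108, 0.0481, 0.2802]
tcp_rot: [0.729, 0.677, -0.079, 0.065]
contact_force: [-0.5, -0.4, -0.7]
width: 0.533
```

```bash
python3 f.py
python3 - <<'E'
from h import *
P,R=stand("T",.108,off_back=.002,off_up=.004); print("tgt",P); rel(P,R)
s=env.get_state()
p,d,w=cloud("wrist"); cv2.imwrite("pics/w6.png",p[:,:,::-1])
R=Rn.from_quat(s["tcp_rot"]).as_matrix(); t=(w-s["position"])@R*1000
for v in range(130,345,8): print(v,t[v,316].round(1),t[v,290].round(1))
E
```

```text
10.7167 force tool [-0.26 -0.5   0.82] [0.61075488 0.04805474 0.28022639] w 45.31435948385628
tgt [0.61262855 0.05655837 0.19922066]
shift cm [2.49, 0.21, 7.75] turn [-0.01, -0.005, 0.003] rows 2.0
130 [ 65.2  -1.1 265.1] [ 65.3 -25.4 255.4]
138 [ 57.7  -1.1 267.2] [ 57.7 -26.3 267.8]
146 [ 53.6  -1.1 201.4] [ 53.8 -22.  196.9]
154 [ 51.5  -1.  139.5] [ 51.6 -18.4 138.5]
162 [ 45.2  -1.  151.1] [ 45.2 -19.3 150.7]
170 [ 39.5  -1.  152.1] [ 39.5 -19.5 151.9]
178 [ 34.1  -1.  149.8] [ 34.  -19.5 150.7]
186 [ 28.2  -1.  151.5] [ 28.1 -19.7 152.2]
194 [ 22.4  -1.  151.7] [ 22.6 -19.7 151. ]
202 [ 16.5  -1.  152. ] [ 16.9 -19.8 149.9]
210 [ 10.9  -1.  150.8] [ 10.9 -19.9 150.8]
218 [  4.9  -1.1 150.7] [  5.  -20.1 150.7]
226 [22.1 -0.9 56.3] [ 22.4 -13.8  55.4]
234 [21.9 -0.9 41.6] [ 22.3 -12.9  40.3]
242 [22.  -0.9 27.7] [ 22.1 -12.1  27.6]
250 [22.1 -0.9 15.8] [ 22.  -11.4  16.2]
258 [22.1 -0.8  5.4] [ 22.1 -10.7   5.5]
266 [22.2 -0.8 -4.1] [ 22.2 -10.1  -4.1]
274 [ 22.1  -0.8 -11.9] [ 22.2  -9.6 -12.2]
282 [ 22.3  -0.8 -19.8] [ 22.5  -9.1 -20.3]
290 [ 21.9  -0.8 -25.5] [ 22.1  -8.8 -26. ]
298 [ 22.1  -0.8 -32.1] [ 22.2  -8.4 -32.3]
306 [ 21.7  -0.8 -36.6] [ 21.7  -8.1 -36.7]
314 [ 19.8  -0.8 -37.8] [ 20.   -8.1 -38.2]
322 [ 16.7  -0.8 -36.7] [ 17.1  -8.2 -37.4]
330 [ 14.9  -0.8 -38. ] [ 14.5  -8.2 -37.4]
338 [ 12.4  -0.8 -38.1] [ 11.5  -8.3 -36.5]
```

View pics/w6.png

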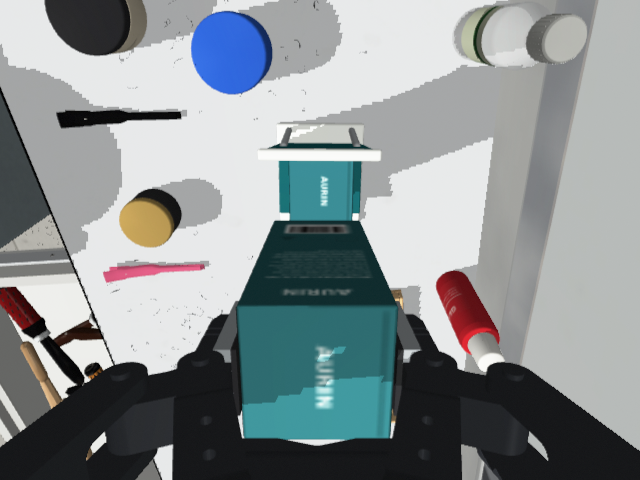

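carry_out(
  series=[
    [[1.5, 0.2, 3], [-0.01, -0.005, 0.003], 1],
    [[2.0, 0.2, 6], [-0.01, -0.005, 0.003], 1],
    [[2.0, 0.2, 7], [-0.01, -0.005, 0.003], 1],
    [[2.0, 0.2, 7.5], [-0.01, -0.005, 0.003], 1],
    [[2.0, 0.2, 7.7], [-0.01, -0.005, 0.003], 1],
    [[2.0, 0.2, 7.7], [-0.01, -0.005, 0.003], 1],
    [[2.0, 0.2, 7.7], [-0.01, -0.005, 0.003], 1],
  ],
)

```text
t: 11.35
position: [0.6125, 0.0508, 0.2027]
tcp_rot: [0.73, 0.675, -0.076, 0.072]
contact_force: [0.9, -0.3, -0.1]
width: 0.534
```

```bash
python3 f.py
python3 - <<'E'
from h import *
P,R=stand("T",.108,off_back=.0,off_up=.00); print("tgt",P); rel(P,R)
p,d,w=cloud("wrist"); cv2.imwrite("pics/w7.png",p[:,:,::-1])
p,d,w=cloud("scene"); cv2.imwrite("pics/s7.png",cv2.resize(p[120:300,220:480,::-1],None,fx=3,fy=3))
E
```

```text
11.35 force tool [-0.21  0.87  0.12] [0.61250087 0.05075966 0.20270166] w 45.432116616936895
tgt [0.61271483 0.0576797  0.19489224]
shift cm [0.84, -0.03, 0.62] turn [0.002, -0.0, -0.002] rows 0.3
```

View pics/w7.png

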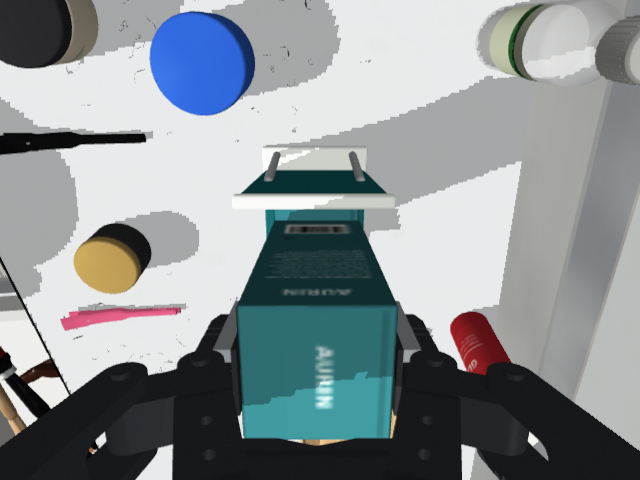

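View pics/s7.png

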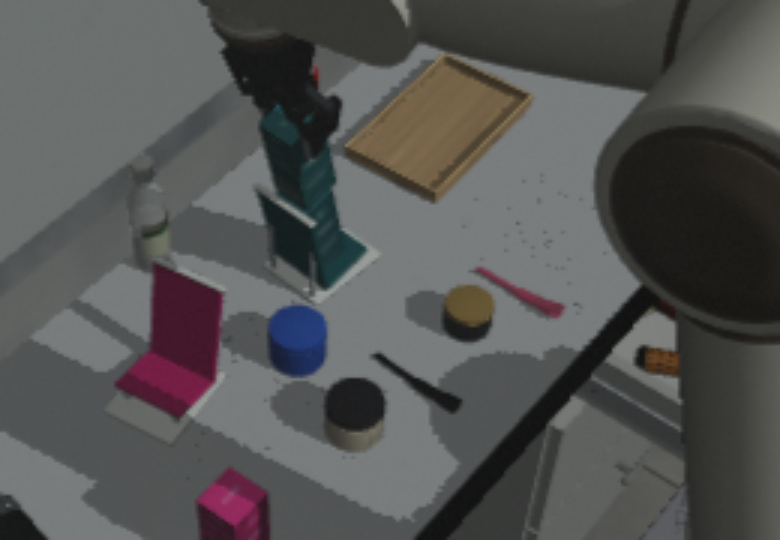

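carry_out(
  series=[
    [[0.3, 0, 0.1], [0, 0, 0], 1],
    [[0.5, 0, 0.2], [0, 0, 0], 1],
    [[0.6, 0, 0.2], [0, 0, 0], 1],
    [[0.6, 0, 0.2], [0, 0, 0], 1],
  ],
)

```text
t: 11.78
position: [0.6124, 0.0569, 0.1975]
tcp_rot: [0.73, 0.676, -0.077, 0.071]
contact_force: [-0.4, 0.5, -0.2]
width: 0.536
```

```bash
python3 f.py
python3 - <<'E'
from h import *
P,R=stand("T",.108,off_back=.0,off_up=.00); print("tgt",P); rel(P,R)
E
```

```text
11.7833 force tool [ 0.46 -0.45  0.13] [0.61242455 0.05693919 0.19752134] w 45.58832598310522
tgt [0.61271483 0.0576797  0.19489224]
shift cm [0.13, 0.02, 0.24] turn [-0.0, 0.0, -0.001] rows 0.1
```

carry_out(
  series=[
    [[0, 0, 0.1], [0, 0, 0], 1],
    [[0, 0, 0.2], [0, 0, 0], 1],
    [[0, 0, 0.2], [0, 0, 0], 1],
    [[0.1, 0, 0.2], [0, 0, 0], 1],
    [[0.15, 0, 0.2], [0, 0, 0], 1],
    [[0.15, 0, 0.2], [0, 0, 0], 1],
  ],
)

```text
t: 12.28
position: [0.6127, 0.0574, 0.1962]
tcp_rot: [0.73, 0.675, -0.077, 0.072]
contact_force: [-1.5, -1.6, 5.4]
width: 0.534
```

```bash
python3 f.py
```

```text
12.2833 force tool [-2.81 -1.38 -4.89] [0.61271899 0.0574277  0.19616326] w 45.3668907812742
```

carry_out(
  series=[
    [[0.1, 0, -0.05], [0, 0, 0], 1],
    [[0.1, 0, -0.05], [0, 0, 0], 1],
    [[0.1, 0, -0.05], [0, 0, 0], 1],
  ],
)

```text
t: 12.53
position: [0.6128, 0.0583, 0.1962]
tcp_rot: [0.73, 0.675, -0.077, 0.072]
contact_force: [0.2, -4.5, 5.8]
width: 0.535
```

```bash
python3 f.py
python3 - <<'E'
from h import *
p,d,w=cloud("scene"); cv2.imwrite("pics/s8.png",cv2.resize(p[120:230,270:400,::-1],None,fx=5,fy=5))
E
```

```text
12.5333 force tool [-5.59  0.54 -4.71] [0.61276535 0.05825311 0.19615333] w 45.48671872480035
```

View pics/s8.png

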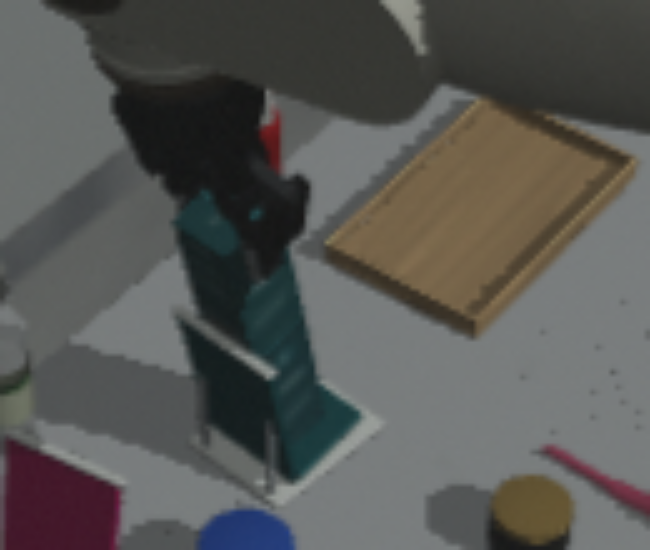

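Pressed against the backstop and aligned with the lower carton. Release and retreat straight along the tool axis.

carry_out(
  series=[
    [[0, 0, 0], [0, 0, 0], 0],
    [[0, 0, 0], [0, 0, 0], -0.3],
    [[0, 0, 0], [0, 0, 0], -0.6],
    [[0, 0, 0], [0, 0, 0], -0.6],
    [[0, 0, 0], [0, 0, 0], -0.6],
    [[0, 0, 0], [0, 0, 0], -0.6],
    [[0, 0, -1], [0, 0, 0], -0.6],
    [[0, 0, -3], [0, 0, 0], -0.6],
    [[0, 0, -6], [0, 0, 0], -0.8],
    [[0, 0, -9], [0, 0, 0], -1],
    [[0, 0, -12], [0, 0, 0], -1],
    [[-4, 0, -12], [0, 0, 0], -1],
    [[-6, 0, -12], [0, 0, 0], -1],
    [[-6, 0, -12], [0, 0, 0], -1],
  ],
)

```text
t: 13.75
position: [0.61, 0.0224, 0.328]
tcp_rot: [0.731, 0.674, -0.076, 0.072]
contact_force: [-0.0, -0.3, 0.1]
width: 0.998
```

```bash
cat > chk.py <<'E'
from h import *
def top(cam,k,al,hlo,hhi):
    o,yaw=ST[k]; sx=np.array([np.cos(yaw),np.sin(yaw),0]); ez=np.array([0,0,1.])
    cz=np.sin(A12)*sx+np.cos(A12)*ez; cx=np.cos(A12)*sx-np.sin(A12)*ez
    T=o+.030*sx+.016*ez-cx*.023+cz*(al+.108)
    p,d,w=cloud(cam); hsv=cv2.cvtColor(p,cv2.COLOR_RGB2HSV)
    m=(hsv[...,0]>hlo)&(hsv[...,0]<hhi)&(hsv[...,1]>90)&(abs((w-T)@cz)<.007)&(np.linalg.norm(w-T,axis=-1)<.04)
    q=w[m]
    c0=q.mean(0); n=np.linalg.svd(q-c0,full_matrices=False)[2][2]; n*=np.sign(n[2])
    b=cv2.minAreaRect((q[:,:2]*1000).astype(np.float32)); c=np.array([b[0][0]/1e3,b[0][1]/1e3,c0[2]])
    u=c-n*.108-o
    print(cam,m.sum(),"rect",b,"tilt",np.degrees(np.arccos(n[2])).round(2),"bottom in stand",(u@sx).round(4),(u@np.array([-sx[1],sx[0],0])).round(4),u[2].round(4))
    return p
E
python3 - <<'E'
from chk import *
p=top("wrist","T",.108,80,100); cv2.imwrite("pics/w9.png",p[:,:,::-1])
p=top("top","T",.108,80,100)
p,d,w=cloud("scene"); cv2.imwrite("pics/s9.png",p[:,:,::-1])
rel([.433,.12,.35],Rdown(0))
E
```

```text
wrist 7048 rect ((612.9645385742188, 66.500244140625), (44.85857391357422, 45.48959732055664), 85.2554702758789) tilt 12.02 bottom in stand 0.0308 0.0007 0.126
top 164 rect ((607.2344970703125, 64.48925018310547), (41.38924026489258, 33.703250885009766), 83.84800720214844) tilt 14.66 bottom in stand 0.0238 0.0026 0.128
shift cm [7.38, -18.38, -4.03] turn [-0.008, 0.209, -0.078] rows 4.8
```

View pics/s9.png

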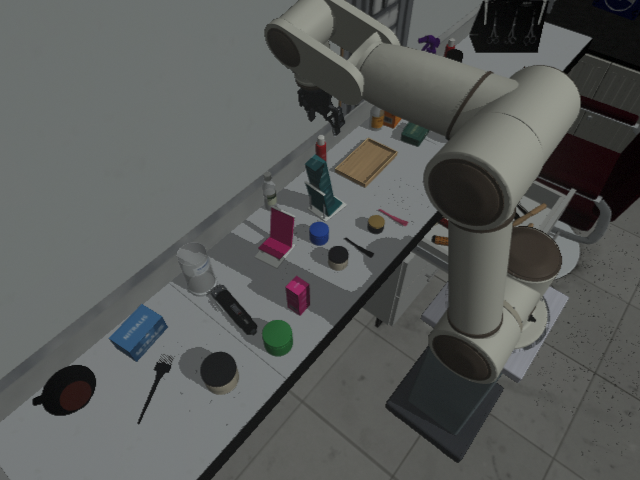

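Stack checked: upper carton at (30.8, 0.7, 126) mm in the stand frame, tilt 12.0°. The top camera's poorer fit uses few pixels. On to the magenta carton.

Run:
```python
from h import *
rel([.43,.03,.34],Rdown(0))
rel([.433,.357,.23],Rdown(np.radians(-.4)))
```

```text
shift cm [-1.21, -17.98, -1.19] turn [-0.008, 0.209, -0.078] rows 4.3
shift cm [32.99, -20.23, 2.8] turn [-0.007, 0.209, -0.071] rows 9.3
```

carry_out(
  series=[
    [[-1.2, -18, -1.2], [0, 0.209, -0.075], -1],
    [[-1.2, -18, -1.2], [0, 0.209, -0.075], -1],
    [[-1.2, -18, -1.2], [0, 0.209, -0.075], -1],
    [[-1.2, -18, -1.2], [0, 0.209, -0.075], -1],
    [[-1.2, -18, -1.2], [0, 0.209, -0.075], -1],
    [[33, -20.2, 2.8], [-0.007, 0.209, -0.071], -1],
    [[33, -20.2, 2.8], [-0.007, 0.209, -0.071], -1],
    [[33, -20.2, 2.8], [-0.007, 0.209, -0.071], -1],
    [[33, -20.2, 2.8], [-0.007, 0.209, -0.071], -1],
    [[33, -20.2, 2.8], [-0.007, 0.209, -0.071], -1],
    [[33, -20.2, 2.8], [-0.007, 0.209, -0.071], -1],
    [[33, -20.2, 2.8], [-0.007, 0.209, -0.071], -1],
    [[33, -20.2, 2.8], [-0.007, 0.209, -0.071], -1],
    [[33, -20.2, 2.8], [-0.007, 0.209, -0.071], -1],
    [[33, -20.2, 2.8], [-0.007, 0.209, -0.071], -1],
    [[33, -20.2, 2.8], [-0.007, 0.209, -0.071], -1],
    [[33, -20.2, 2.8], [-0.007, 0.209, -0.071], -1],
  ],
)

```text
t: 15.32
position: [0.4332, 0.3565, 0.23]
tcp_rot: [0.709, 0.705, -0.0, 0.0]
contact_force: [-0.2, 0.7, -0.2]
width: 0.999
```

Run:
```python
from h import *
s=env.get_state(); print(s["position"])
p,d,w=cloud("wrist"); cv2.imwrite("pics/w10.png",p[:,:,::-1])
m=(w[...,2]>.100)&(w[...,2]<.118)&(abs(w[...,0]-.433)<.06)&(abs(w[...,1]-.357)<.06)
b=cv2.minAreaRect((w[m][:,:2]*1000).astype(np.float32)); print(b,m.sum())
rel([b[0][0]/1000,b[0][1]/1000,.070],Rdown(np.radians(b[2]-90 if b[2]>45 else b[2])))
```

```text
[0.43315818 0.35647248 0.22995749]
((432.4413757324219, 357.4110412597656), (45.82537841796875, 46.32487106323242), 1.0417882204055786) 4718
shift cm [0.13, -0.1, 16.02] turn [0.0, 0.0, -0.025] rows 3.8
```

View pics/w10.png

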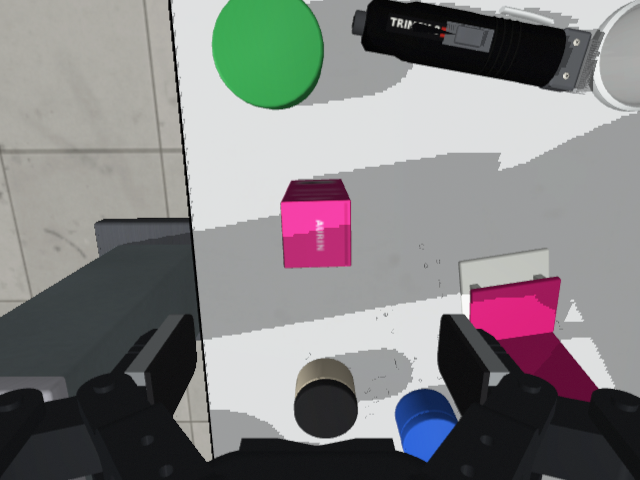

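Magenta carton at (316,233), centred between the fingers. Grip it.

carry_out(
  series=[
    [[0.1, -0.1, 4], [0, 0, -0.02], -1],
    [[0.1, -0.1, 8], [0, 0, -0.02], -1],
    [[0.1, -0.1, 12], [0, 0, -0.02], -1],
    [[0.1, -0.1, 14.5], [0, 0, -0.02], -1],
    [[0.1, -0.1, 16], [0, 0, -0.02], -1],
    [[0.1, -0.1, 16], [0, 0, -0.02], -1],
    [[0.1, -0.1, 16], [0, 0, -0.02], 1],
    [[0.1, -0.1, 16], [0, 0, -0.02], 1],
    [[0.1, -0.1, 16], [0, 0, -0.02], 1],
    [[0.1, -0.1, 16], [0, 0, -0.02], 1],
    [[0.1, -0.1, 16], [0, 0, -0.02], 1],
    [[0.1, -0.1, 16], [0, 0, -0.02], 1],
    [[0.1, -0.1, 16], [0, 0, -0.02], 1],
    [[0.1, -0.1, 12], [0, 0, -0.02], 1],
    [[0.1, -0.1, 8], [0, 0, -0.02], 1],
    [[0.1, -0.1, 4], [0, 0, -0.02], 1],
    [[0.1, -0.1, 0], [0, 0, -0.02], 1],
    [[0.1, -0.1, -2], [0, 0, -0.02], 1],
    [[0.1, -0.1, -2], [0, 0, -0.02], 1],
    [[0.1, -0.1, -2], [0, 0, -0.02], 1],
  ],
)

```text
t: 17.03
position: [0.4325, 0.3579, 0.2512]
tcp_rot: [0.702, 0.712, 0.001, 0.0]
contact_force: [0.1, 0.2, -2.5]
width: 0.534
```

```bash
python3 f.py
python3 - <<'E'
from h import *
P,R=stand("M",0,off_back=.03,off_up=.10); print("above",P); rel(P,R)
E
```

```text
17.0333 force tool [0.18 0.14 2.48] [0.43250627 0.35794761 0.2512287 ] w 45.3680999778277
above [0.61635191 0.24488593 0.19330441]
shift cm [-11.56, 18.22, 5.82] turn [0.018, 0.208, -0.153] rows 5.4
```

carry_out(
  series=[
    [[-6, 9, 2], [0.009, 0.1, -0.07], 1],
    [[-6, 9, 2], [0.009, 0.1, -0.07], 1],
    [[-6, 9, 2], [0.009, 0.1, -0.07], 1],
    [[-11.5, 18.2, 5.8], [0.018, 0.208, -0.153], 1],
    [[-11.5, 18.2, 5.8], [0.018, 0.208, -0.153], 1],
    [[-11.5, 18.2, 5.8], [0.018, 0.208, -0.153], 1],
    [[-11.5, 18.2, 5.8], [0.018, 0.208, -0.153], 1],
    [[-11.5, 18.2, 5.8], [0.018, 0.208, -0.153], 1],
    [[-11.5, 18.2, 5.8], [0.018, 0.208, -0.153], 1],
    [[-11.5, 18.2, 5.8], [0.018, 0.208, -0.153], 1],
  ],
)

```text
t: 17.87
position: [0.6149, 0.246, 0.1918]
tcp_rot: [0.642, 0.76, 0.066, -0.08]
contact_force: [-0.6, 0.2, 0.1]
width: 0.536
```

```bash
python3 f.py
python3 - <<'E'
from h import *
P,R=stand("M",0,off_back=.005,off_up=.005); print("tgt",P); rel(P,R)
s=env.get_state()
p,d,w=cloud("wrist"); cv2.imwrite("pics/w11.png",p[:,:,::-1])
R=Rn.from_quat(s["tcp_rot"]).as_matrix(); t=(w-s["position"])@R*1000
for v in list(range(200,440,16)): print(v,t[v,316].round(1),t[v,250].round(1))
E
```

```text
17.8667 force tool [ 0.31 -0.55 -0.02] [0.61494599 0.24602222 0.19176863] w 45.5635252955831
tgt [0.61713607 0.2402497  0.0951826 ]
shift cm [-2.59, 0.14, 9.32] turn [-0.002, 0.001, 0.0] rows 2.3
200 [ 12.3  -0.8 191.6] [ 11.1 -56.1 198.3]
216 [  4.3  -0.7 167.1] [ -2.1 -56.3 195.9]
232 [22.9 -0.5 47. ] [-14.9 -56.2 191.9]
248 [23.4 -0.5 19.2] [-28.4 -56.6 189.9]
264 [23.2 -0.5 -0.6] [-41.5 -56.6 186.4]
280 [ 23.4  -0.4 -17. ] [ 23.1 -22.2 -16.2]
296 [ 22.5  -0.4 -28. ] [ 23.2 -20.1 -29.6]
312 [ 21.8  -0.4 -37.7] [ 21.5 -19.1 -37. ]
328 [ 16.6  -0.4 -37.3] [ 17.  -19.1 -38. ]
344 [ 11.3  -0.4 -36.8] [ 11.  -19.6 -36.4]
360 [  6.5  -0.4 -37.7] [  7.  -19.5 -38.5]
376 [  0.3  -0.4 -36.4] [  0.9 -19.9 -37.4]
392 [ -4.5  -0.4 -37.5] [ -5.1 -20.3 -36.6]
408 [-10.2  -0.4 -37.4] [-10.  -20.4 -37.7]
424 [-16.3  -0.4 -37.1] [-15.7 -20.6 -37.8]
```

View pics/w11.png

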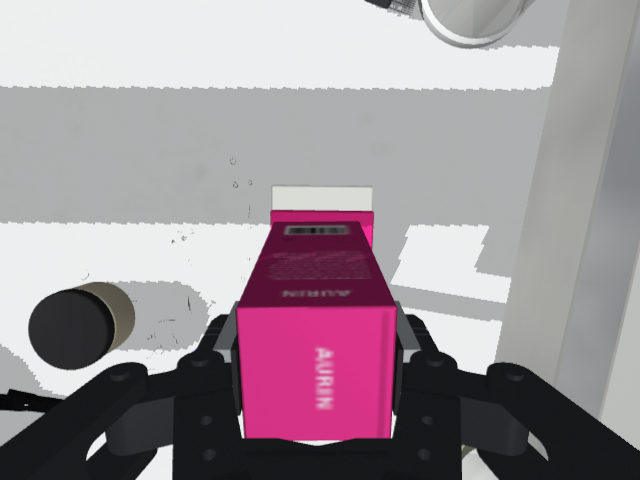

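carry_out(
  series=[
    [[-2, 0.1, 3], [0, 0, 0], 1],
    [[-2.5, 0.1, 6], [0, 0, 0], 1],
    [[-2.6, 0.1, 8], [0, 0, 0], 1],
    [[-2.6, 0.1, 9], [0, 0, 0], 1],
    [[-2.6, 0.1, 9.4], [0, 0, 0], 1],
    [[-2.6, 0.1, 9.4], [0, 0, 0], 1],
    [[-2.7, 0.1, 9.5], [0, 0, 0], 1],
    [[-2.8, 0.1, 9.6], [0, 0, 0], 1],
    [[-2.8, 0.1, 9.6], [0, 0, 0], 1],
    [[-2.8, 0.1, 9.6], [0, 0, 0], 1],
  ],
)

```text
t: 18.75
position: [0.618, 0.2379, 0.0925]
tcp_rot: [0.642, 0.759, 0.067, -0.08]
contact_force: [0.2, 0.3, -1.1]
width: 0.534
```

```bash
python3 f.py
python3 - <<'E'
from h import *
P,R=stand("M",0); print("tgt",P); rel(P,R)
E
```

```text
18.75 force tool [0.03 0.23 1.15] [0.61802937 0.23786108 0.09248921] w 45.43162259471703
tgt [0.61777832 0.23645245 0.0892523 ]
shift cm [-0.2, -0.05, 0.29] turn [-0.001, 0.001, -0.001] rows 0.1
```

carry_out(
  series=[
    [[0, 0, 0.1], [0, 0, 0], 1],
    [[0, 0, 0.2], [0, 0, 0], 1],
    [[0, 0, 0.2], [0, 0, 0], 1],
    [[-0.1, 0, 0.2], [0, 0, 0], 1],
    [[-0.2, 0, 0.2], [0, 0, 0], 1],
    [[-0.2, 0, 0.2], [0, 0, 0], 1],
  ],
)

```text
t: 19.25
position: [0.6184, 0.2366, 0.0908]
tcp_rot: [0.642, 0.76, 0.067, -0.08]
contact_force: [-2.9, -0.1, 10.9]
width: 0.531
```

```bash
python3 f.py
```

```text
19.25 force tool [  2.63  -2.91 -10.59] [0.61843121 0.23661809 0.09084623] w 45.164378729304126
```

carry_out(
  series=[
    [[0, 0, -0.1], [0, 0, 0], 1],
    [[-0.1, 0, -0.1], [0, 0, 0], 1],
    [[-0.1, 0, -0.1], [0, 0, 0], 1],
    [[-0.1, 0, -0.1], [0, 0, 0], 1],
  ],
)

```text
t: 19.58
position: [0.6183, 0.2363, 0.091]
tcp_rot: [0.642, 0.759, 0.067, -0.081]
contact_force: [-1.6, 8.7, 7.4]
width: 0.534
```

```bash
python3 f.py
```

```text
19.5833 force tool [10.17 -0.16 -5.4 ] [0.61829942 0.23632714 0.09101427] w 45.405448277239024
```

Against the backstop with 10 N and on the seat with 5 N. Release and retreat.

carry_out(
  series=[
    [[0.05, 0, 0], [0, 0, 0], 0],
    [[0.05, 0, 0], [0, 0, 0], -0.3],
    [[0, 0, 0], [0, 0, 0], -0.6],
    [[0, 0, 0], [0, 0, 0], -0.6],
    [[0, 0, 0], [0, 0, 0], -0.6],
    [[0, 0, -1], [0, 0, 0], -0.6],
    [[0, 0, -3], [0, 0, 0], -0.6],
    [[0, 0, -6], [0, 0, 0], -0.8],
    [[0, 0, -10], [0, 0, 0], -1],
    [[0, 0, -14], [0, 0, 0], -1],
    [[0, -4, -16], [0, 0, 0], -1],
    [[0, -6, -16], [0, 0, 0], -1],
    [[0, -6, -16], [0, 0, 0], -1],
  ],
)

```text
t: 20.67
position: [0.5627, 0.192, 0.2501]
tcp_rot: [0.642, 0.76, 0.067, -0.079]
contact_force: [0.2, 0.1, -0.7]
width: 0.997
```

Run:
```python
from chk import *
p=top("wrist","M",0,155,180); cv2.imwrite("pics/w12.png",p[:,:,::-1])
p=top("top","M",0,155,180)
rel([.4416,.169,.24],Rdown(np.radians(40)))
```

```text
wrist 4938 rect ((619.0505981445312, 228.47885131835938), (64.359130859375, 47.93363952636719), 9.080609321594238) tilt 10.99 bottom in stand 0.0096 0.0005 0.0197
top 107 rect ((616.171875, 243.3792266845703), (44.553627014160156, 18.68329620361328), 11.302681922912598) tilt 20.04 bottom in stand -0.0221 -0.0005 0.0289
shift cm [-0.43, -12.53, 0.76] turn [0.054, -0.203, -0.529] rows 4.6
```

View pics/w12.png

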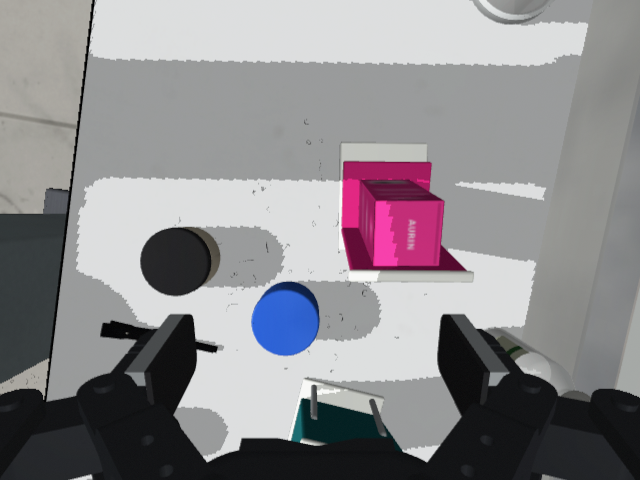

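Magenta carton at (410,220) sits flat in its stand against the backstop. Next, the small cream pot at (179,262).

carry_out(
  series=[
    [[-0.4, -12.5, 0.8], [0.054, -0.203, -0.529], -1],
    [[-0.4, -12.5, 0.8], [0.054, -0.203, -0.529], -1],
    [[-0.4, -12.5, 0.8], [0.054, -0.203, -0.529], -1],
    [[-0.4, -12.5, 0.8], [0.054, -0.203, -0.529], -1],
    [[-0.4, -12.5, 0.8], [0.054, -0.203, -0.529], -1],
    [[-0.4, -12.5, 0.8], [0.054, -0.203, -0.529], -1],
    [[-0.4, -12.5, 0.8], [0.054, -0.203, -0.529], -1],
    [[-0.4, -12.5, 0.8], [0.054, -0.203, -0.529], -1],
  ],
)

```text
t: 21.43
position: [0.4425, 0.1697, 0.2383]
tcp_rot: [0.424, 0.906, -0.0, -0.001]
contact_force: [0.5, -0.6, -0.6]
width: 1.0
```

```bash
python3 - <<'E'
from h import *
p,d,w=cloud("wrist"); cv2.imwrite("pics/w13.png",p[:,:,::-1])
m=(w[...,2]>.044)&(w[...,2]<.055)&(abs(w[...,0]-.4416)<.05)&(abs(w[...,1]-.169)<.05)
c,r=cv2.minEnclosingCircle((w[m][:,:2]*1000).astype(np.float32)); print(c,r,m.sum(),np.median(w[m][:,2]))
rel([c[0]/1e3,c[1]/1e3,.008],Rdown(np.radians(40)))
E
python3 f.py
```

```text
(439.75775146484375, 169.06655883789062) 30.145923614501953 4052 0.04823119806385838
shift cm [0.08, -0.21, 23.02] turn [-0.001, -0.003, -0.003] rows 5.5
21.4833 force tool [ 0.46 -0.06 -0.83] [0.4425172  0.16956423 0.2381727 ] w 84.77340683516968
```

View pics/w13.png

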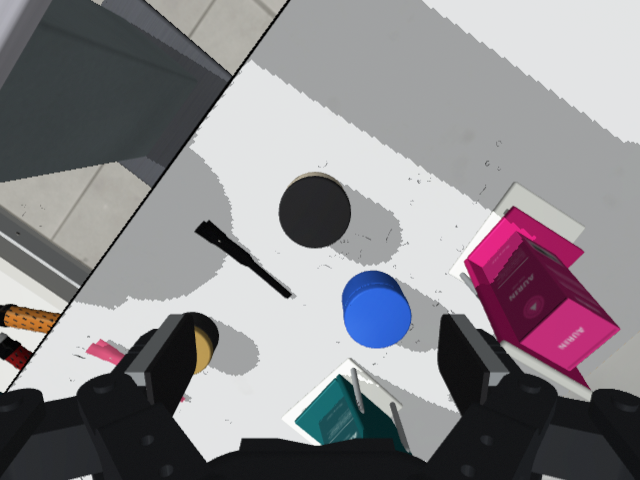

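carry_out(
  series=[
    [[0.1, -0.2, 4], [0, 0, 0], -1],
    [[0.1, -0.2, 8], [0, 0, 0], -1],
    [[0.1, -0.2, 12], [0, 0, 0], -1],
    [[0.1, -0.2, 16], [0, 0, 0], -1],
    [[0.1, -0.2, 19], [0, 0, 0], -1],
    [[0.1, -0.2, 21.5], [0, 0, 0], -1],
    [[0.1, -0.2, 22.8], [0, 0, 0], -1],
    [[0.1, -0.2, 22.8], [0, 0, 0], -1],
    [[0.1, -0.2, 22.8], [0, 0, 0], 1],
    [[0.1, -0.2, 22.8], [0, 0, 0], 1],
    [[0.1, -0.2, 22.8], [0, 0, 0], 1],
    [[0.1, -0.2, 22.8], [0, 0, 0], 1],
    [[0.1, -0.2, 22.8], [0, 0, 0], 1],
    [[0.1, -0.2, 22.8], [0, 0, 0], 1],
  ],
)

```text
t: 22.65
position: [0.4404, 0.1693, 0.0119]
tcp_rot: [0.423, 0.906, 0.001, 0.0]
contact_force: [-0.1, -1.8, 7.8]
width: 0.703
```

```bash
python3 f.py
```

```text
22.65 force tool [-1.27 -1.21 -7.85] [0.44044731 0.16928062 0.01186101] w 59.727476078454245
```

carry_out(
  series=[
    [[0, 0, -4], [0, 0, 0], 1],
    [[0, 0, -8], [0, 0, 0], 1],
    [[0, 0, -12], [0, 0, 0], 1],
    [[0, 0, -15], [0, 0, 0], 1],
    [[0, 0, -16], [0, 0, 0], 1],
    [[0, 0, -16], [0, 0, 0], 1],
    [[0, 0, -16], [0, 0, 0], 1],
  ],
)

```text
t: 23.23
position: [0.4397, 0.1692, 0.1703]
tcp_rot: [0.423, 0.906, 0.0, -0.001]
contact_force: [-0.2, -0.2, -2.6]
width: 0.702
```

```bash
python3 f.py
python3 - <<'E'
from h import *
rel([.44,-.19,.18],Rdown(0))
rel([.634,-.196,.12],Rdown(0))
E
```

```text
23.2333 force tool [-0.   -0.27  2.56] [0.43967675 0.16917382 0.17031176] w 59.694711911534974
shift cm [-27.54, -23.06, -0.99] turn [-0.001, -0.001, 0.698] rows 8.6
shift cm [-40.47, -8.58, 4.99] turn [-0.001, -0.001, 0.698] rows 10.0
```

carry_out(
  series=[
    [[-27.5, -23, -1], [0, 0, 0.698], 1],
    [[-27.5, -23, -1], [0, 0, 0.698], 1],
    [[-27.5, -23, -1], [0, 0, 0.698], 1],
    [[-27.5, -23, -1], [0, 0, 0.698], 1],
    [[-27.5, -23, -1], [0, 0, 0.698], 1],
    [[-27.5, -23, -1], [0, 0, 0.698], 1],
    [[-27.5, -23, -1], [0, 0, 0.698], 1],
    [[-27.5, -23, -1], [0, 0, 0.698], 1],
    [[-27.5, -23, -1], [0, 0, 0.698], 1],
    [[-40.5, -8.6, 5], [0, 0, 0.698], 1],
    [[-40.5, -8.6, 5], [0, 0, 0.698], 1],
    [[-40.5, -8.6, 5], [0, 0, 0.698], 1],
    [[-40.5, -8.6, 5], [0, 0, 0.698], 1],
    [[-40.5, -8.6, 5], [0, 0, 0.698], 1],
    [[-40.5, -8.6, 5], [0, 0, 0.698], 1],
    [[-40.5, -8.6, 5], [0, 0, 0.698], 1],
    [[-40.5, -8.6, 5], [0, 0, 0.698], 1],
  ],
)

```text
t: 24.65
position: [0.6331, -0.196, 0.1183]
tcp_rot: [0.707, 0.707, -0.001, -0.002]
contact_force: [0.1, 0.7, -0.6]
width: 0.701
```

```bash
python3 f.py
python3 - <<'E'
from h import *
rel([.634,-.196,.017],Rdown(0))
p,d,w=cloud("wrist"); cv2.imwrite("pics/w14.png",p[:,:,::-1])
p,d,w=cloud("top"); cv2.imwrite("pics/t14.png",p[:,:,::-1])
E
```

```text
24.65 force tool [0.71 0.14 0.62] [ 0.63310651 -0.19603906  0.11826293] w 59.56618766819434
shift cm [-0.01, 0.13, 10.13] turn [-0.004, -0.002, 0.0] rows 2.4
```

View pics/w14.png

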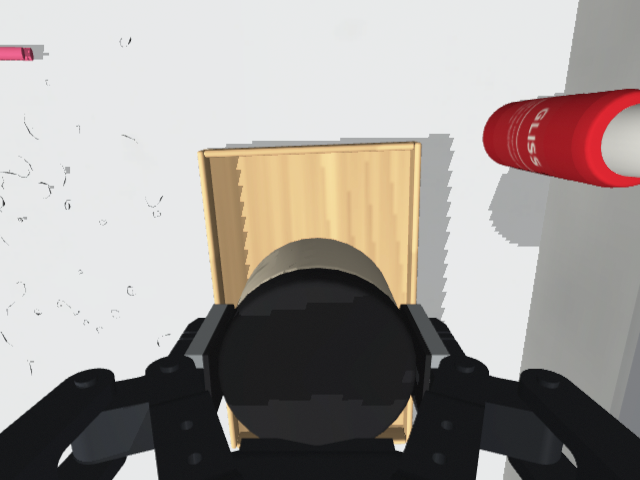

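View pics/t14.png

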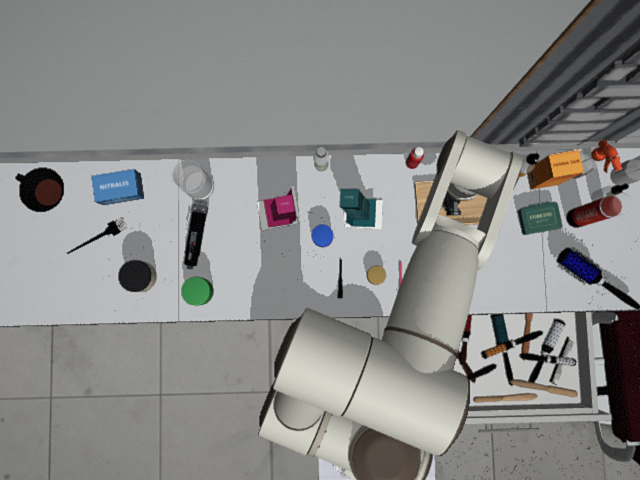

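The pot is over the tray, upright. The tray walls at u≈207 and 417 straddle it evenly. Lower it.

carry_out(
  series=[
    [[0, 0, 3], [0, 0, 0], 1],
    [[0, 0, 6], [0, 0, 0], 1],
    [[0, 0, 8], [0, 0, 0], 1],
    [[0, 0, 9.5], [0, 0, 0], 1],
    [[0, 0, 10], [0, 0, 0], 1],
    [[0, 0, 10], [0, 0, 0], 1],
    [[0, 0, 10.1], [0, 0, 0], 1],
    [[0, 0, 10.1], [0, 0, 0], 1],
  ],
)

```text
t: 25.42
position: [0.6344, -0.1967, 0.0207]
tcp_rot: [0.707, 0.707, -0.0, 0.0]
contact_force: [0.3, -0.2, -1.1]
width: 0.699
```

```bash
python3 f.py
```

```text
25.4167 force tool [-0.22  0.27  1.12] [ 0.63438    -0.19666368  0.02071661] w 59.417773324918635
```

carry_out(
  series=[
    [[0, 0, 0.2], [0, 0, 0], 1],
    [[0, 0, 0.4], [0, 0, 0], 1],
    [[0, 0, 0.4], [0, 0, 0], 1],
  ],
)

```text
t: 25.67
position: [0.6343, -0.1966, 0.0159]
tcp_rot: [0.707, 0.707, -0.0, -0.0]
contact_force: [-1.0, 0.5, 3.3]
width: 0.703
```

```bash
python3 f.py
```

```text
25.6667 force tool [ 0.46 -0.95 -3.3 ] [ 0.6342934  -0.19656108  0.01590853] w 59.74955921327007
```

The pot touches the tray floor at 3 N. Release with a partial opening and lift.

carry_out(
  series=[
    [[0, 0, 0], [0, 0, 0], -0.55],
    [[0, 0, 0], [0, 0, 0], -0.65],
    [[0, 0, 0], [0, 0, 0], -0.7],
    [[0, 0, 0], [0, 0, 0], -0.7],
    [[0, 0, 0], [0, 0, 0], -0.7],
    [[0, 0, -1], [0, 0, 0], -0.7],
    [[0, 0, -4], [0, 0, 0], -0.7],
    [[0, 0, -8], [0, 0, 0], -0.7],
    [[0, 0, -12], [0, 0, 0], -1],
    [[0, 0, -16], [0, 0, 0], -1],
    [[0, 0, -19], [0, 0, 0], -1],
    [[0, 0, -19], [0, 0, 0], -1],
  ],
)

```text
t: 26.67
position: [0.6358, -0.197, 0.2136]
tcp_rot: [0.707, 0.707, 0.001, 0.004]
contact_force: [0.5, -0.4, 0.8]
width: 1.0
```

```bash
python3 f.py
python3 - <<'E'
from h import *
rel([.433,-.0137,.20],Rdown(0))
p,d,w=cloud("wrist"); cv2.imwrite("pics/w15.png",p[:,:,::-1])
m=(w[...,2]>.042)&(w[...,2]<.06)&(abs(w[...,0]-.634)<.05)&(abs(w[...,1]+.196)<.05)
c,r=cv2.minEnclosingCircle((w[m][:,:2]*1000).astype(np.float32)); print(c,r,m.sum(),np.median(w[m][:,2]))
E
```

```text
26.6667 force tool [-0.37  0.46 -0.75] [ 0.63577404 -0.19704688  0.21363439] w 84.95786222416439
shift cm [18.34, -20.29, 1.14] turn [0.008, 0.004, 0.0] rows 6.6
(632.6260986328125, -195.73348999023438) 30.231630325317383 4818 0.048644606416193045
```

View pics/w15.png

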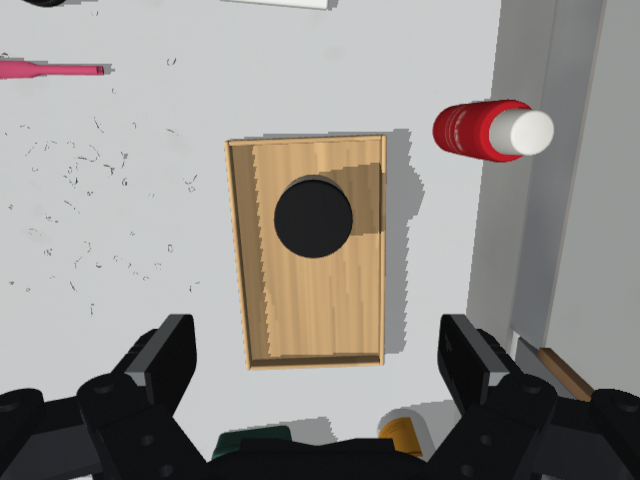

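Cream pot at (314,218), upright on the tray floor. Now the gold-lid pot.

carry_out(
  series=[
    [[18.3, -20.3, 1], [0.008, 0.004, 0], -1],
    [[18.3, -20.3, 1], [0.008, 0.004, 0], -1],
    [[18.3, -20.3, 1], [0.008, 0.004, 0], -1],
    [[18.3, -20.3, 1], [0.008, 0.004, 0], -1],
    [[18.3, -20.3, 1], [0.008, 0.004, 0], -1],
    [[18.3, -20.3, 1], [0.008, 0.004, 0], -1],
    [[18.3, -20.3, 1], [0.008, 0.004, 0], -1],
    [[18.3, -20.3, 1], [0.008, 0.004, 0], -1],
    [[18.3, -20.3, 1], [0.008, 0.004, 0], -1],
  ],
)

```text
t: 27.47
position: [0.4305, -0.0127, 0.1956]
tcp_rot: [0.707, 0.708, -0.002, -0.005]
contact_force: [0.3, -0.4, 0.3]
width: 0.998
```

```bash
python3 - <<'E'
from h import *
p,d,w=cloud("wrist"); cv2.imwrite("pics/w16.png",p[:,:,::-1])
m=(w[...,2]>.031)&(w[...,2]<.043)&(abs(w[...,0]-.433)<.05)&(abs(w[...,1]+.0137)<.05)
c,r=cv2.minEnclosingCircle((w[m][:,:2]*1000).astype(np.float32)); print(c,r,m.sum(),np.median(w[m][:,2]))
rel([c[0]/1e3,c[1]/1e3,.007],Rdown(0))
E
python3 f.py
```

```text
(431.7052001953125, -15.284553527832031) 26.299177169799805 3658 0.0363178203770299
shift cm [-0.27, 0.23, 18.85] turn [-0.009, -0.004, 0.001] rows 4.5
27.5167 force tool [-0.19  0.46  0.74] [ 0.43116318 -0.01334816  0.19552311] w 84.96669661567394
```

View pics/w16.png

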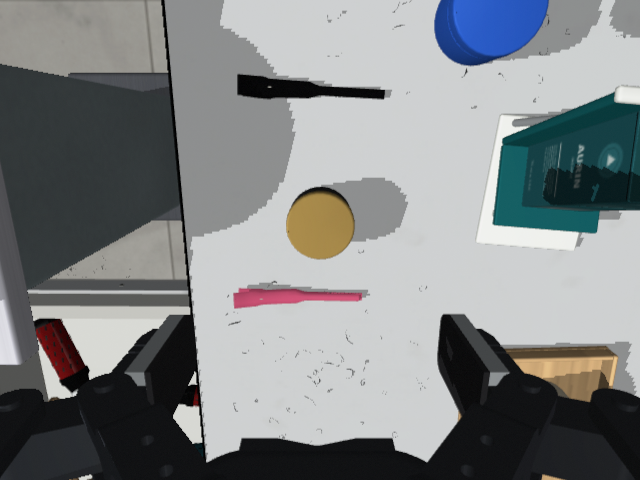

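carry_out(
  series=[
    [[-0.3, 0.2, 4], [-0.006, 0, 0], -1],
    [[-0.3, 0.2, 8], [-0.006, 0, 0], -1],
    [[-0.3, 0.2, 12], [-0.006, 0, 0], -1],
    [[-0.3, 0.2, 15], [-0.006, 0, 0], -1],
    [[-0.3, 0.2, 17.5], [-0.006, 0, 0], -1],
    [[-0.3, 0.2, 18.6], [-0.006, 0, 0], -1],
    [[-0.3, 0.2, 18.6], [-0.006, 0, 0], -1],
    [[-0.3, 0.2, 18.6], [-0.006, 0, 0], 1],
    [[-0.3, 0.2, 18.6], [-0.006, 0, 0], 1],
    [[-0.3, 0.2, 18.6], [-0.006, 0, 0], 1],
    [[-0.3, 0.2, 18.6], [-0.006, 0, 0], 1],
    [[-0.3, 0.2, 18.6], [-0.006, 0, 0], 1],
    [[-0.3, 0.2, 18.6], [-0.006, 0, 0], 1],
  ],
)

```text
t: 28.6
position: [0.4323, -0.0159, 0.0107]
tcp_rot: [0.707, 0.707, 0.001, -0.002]
contact_force: [-0.4, -2.2, 6.8]
width: 0.609
```

```bash
python3 f.py
```

```text
28.6 force tool [-2.13 -0.44 -6.77] [ 0.43234562 -0.01594045  0.01071791] w 51.7713755418034
```

carry_out(
  series=[
    [[0, 0, -4], [0, 0, 0], 1],
    [[0, 0, -8], [0, 0, 0], 1],
    [[0, 0, -12], [0, 0, 0], 1],
    [[0, 0, -15], [0, 0, 0], 1],
    [[-10, 0, -15], [0, 0, 0], 1],
    [[-27, 0, -15], [0, 0, 0], 1],
    [[-27, 0, -15], [0, 0, 0], 1],
    [[-27, 0, -15], [0, 0, 0], 1],
    [[-27, 0, -15], [0, 0, 0], 1],
    [[-27, 0, -15], [0, 0, 0], 1],
    [[-27, 0, -15], [0, 0, 0], 1],
    [[-27, 20.2, -12], [0, 0, 0], 1],
    [[-27, 20.2, -12], [0, 0, 0], 1],
    [[-27, 20.2, -12], [0, 0, 0], 1],
    [[-27, 20.2, -12], [0, 0, 0], 1],
    [[-27, 20.2, -12], [0, 0, 0], 1],
    [[-27, 20.2, -12], [0, 0, 0], 1],
    [[-27, 20.2, -12], [0, 0, 0], 1],
    [[-27, 20.2, -12], [0, 0, 0], 1],
  ],
)

```text
t: 30.18
position: [0.6336, -0.2861, 0.1278]
tcp_rot: [0.707, 0.707, 0.0, -0.003]
contact_force: [-0.2, -0.2, -0.8]
width: 0.602
```

```bash
python3 f.py
python3 - <<'E'
from h import *
rel([.634,-.286,.0155],Rdown(0))
p,d,w=cloud("wrist"); cv2.imwrite("pics/w17.png",p[:,:,::-1])
E
```

```text
30.1833 force tool [-0.2  -0.15  0.8 ] [ 0.63359424 -0.28607228  0.12782254] w 51.13223105579764
shift cm [-0.04, 0.08, 11.23] turn [-0.004, -0.004, 0.0] rows 2.7
```

View pics/w17.png

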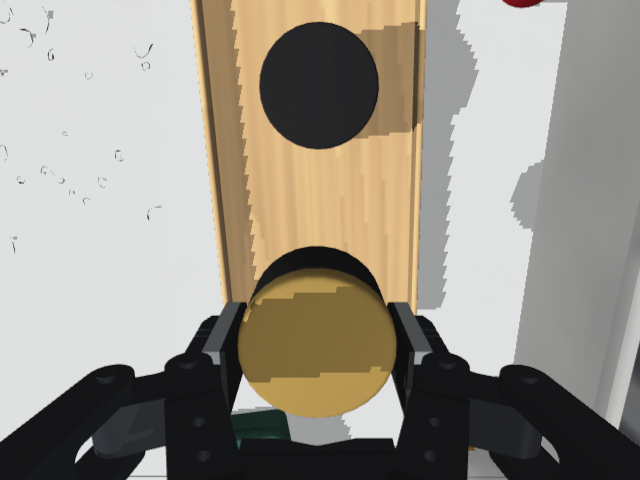

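carry_out(
  series=[
    [[0, 0, 3], [0, 0, 0], 1],
    [[0, 0, 6], [0, 0, 0], 1],
    [[0, 0, 9], [0, 0, 0], 1],
    [[0, 0, 10.5], [0, 0, 0], 1],
    [[0, 0, 11], [0, 0, 0], 1],
    [[0, 0, 11.2], [0, 0, 0], 1],
    [[0, 0, 11.4], [0, 0, 0], 1],
    [[0, 0, 11.4], [0, 0, 0], 1],
    [[0, 0, 11.4], [0, 0, 0], 1],
  ],
)

```text
t: 30.98
position: [0.6339, -0.286, 0.0152]
tcp_rot: [0.707, 0.707, 0.001, -0.002]
contact_force: [0.3, -0.3, -1.2]
width: 0.6
```

```bash
python3 f.py
```

```text
30.9833 force tool [-0.29  0.29  1.18] [ 0.63389518 -0.28601062  0.01515004] w 51.01455872632899
```

carry_out(
  series=[
    [[0, 0, 0.1], [0, 0, 0], 1],
    [[0, 0, 0.15], [0, 0, 0], 1],
    [[0, 0, 0.15], [0, 0, 0], 1],
  ],
)

```text
t: 31.23
position: [0.634, -0.286, 0.0147]
tcp_rot: [0.707, 0.707, 0.001, -0.002]
contact_force: [-7.7, 2.5, 18.6]
width: 0.602
```

```bash
python3 f.py
```

```text
31.2333 force tool [  2.51  -7.71 -18.58] [ 0.63398981 -0.28600117  0.01470412] w 51.15078719759123
```

Firm contact with the floor. Release, lift and back away.

carry_out(
  series=[
    [[0, 0, -0.1], [0, 0, 0], -0.3],
    [[0, 0, -0.1], [0, 0, 0], -0.45],
    [[0, 0, -0.1], [0, 0, 0], -0.55],
    [[0, 0, -0.1], [0, 0, 0], -0.55],
    [[0, 0, -0.1], [0, 0, 0], -0.55],
    [[0, 0, -1], [0, 0, 0], -0.55],
    [[0, 0, -4], [0, 0, 0], -0.55],
    [[0, 0, -8], [0, 0, 0], -0.55],
    [[0, 0, -12], [0, 0, 0], -1],
    [[0, 0, -16], [0, 0, 0], -1],
    [[0, 0, -20], [0, 0, 0], -1],
    [[0, -10, -24], [0, 0, 0], -1],
    [[0, -16, -24], [0, 0, 0], -1],
    [[0, -24, -24], [0, 0, 0], -1],
    [[0, -24, -24], [0, 0, 0], -1],
    [[0, -24, -24], [0, 0, 0], -1],
    [[0, -24, -24], [0, 0, 0], -1],
    [[0, -24, -24], [0, 0, 0], -1],
  ],
)

```text
t: 32.73
position: [0.39, -0.2865, 0.2551]
tcp_rot: [0.708, 0.706, -0.0, -0.002]
contact_force: [-1.0, 0.7, 0.5]
width: 0.999
```

```bash
python3 - <<'E'
from chk import *
p,d,w=cloud("top"); np.savez("topE.npz",p=p,w=w); cv2.imwrite("pics/tE.png",cv2.resize(p[160:310,170:530,::-1],None,fx=2.2,fy=2.2,interpolation=cv2.INTER_CUBIC))
p2,d,w2=cloud("scene"); cv2.imwrite("pics/sE.png",cv2.resize(p2[100:330,180:480,::-1],None,fx=2.6,fy=2.6))
for nm,c,z0,z1 in [("cream",(.634,-.196),.044,.062),("gold",(.634,-.286),.032,.05)]:
    m=(w[...,2]>z0)&(w[...,2]<z1)&(np.hypot(w[...,0]-c[0],w[...,1]-c[1])<.045); q=w[m]
    (cc,r)=cv2.minEnclosingCircle((q[:,:2]*1000).astype(np.float32)); n=np.linalg.svd(q-q.mean(0),full_matrices=False)[2][2]
    print(nm,cc,r,np.median(q[:,2]),"tilt",np.degrees(np.arccos(abs(n[2]))))
o=np.load("top0.npz")["w"]
for nm,u0,u1 in [("k",330,350),("p",392,410)]:
    for W in (o,w):
        r=W[258:304,u0:u1].reshape(-1,3); r=r[(r[:,2]>.006)&(r[:,2]<.03)]; print(nm,len(r),np.median(r,0).round(4))
for t in ["clip_black","clip_pink","cream_pot","black_pot","magenta_carton","teal_carton_a"]:
    print(t,[(np.round(r["position"],3).tolist(),round(r["score"],2)) for r in env.recognise("top",t)][:3])
E
python3 f.py
```

```text
cream (634.5643310546875, -194.95449829101562) 30.69568634033203 0.053435718144681 tilt 0.6521981201333336
gold (634.6727905273438, -284.1504211425781) 26.934823989868164 0.04132720827277858 tilt 0.337798807469559
k 187 [0.409  0.0859 0.0094]
k 201 [0.4091 0.0861 0.0095]
p 183 [ 0.399  -0.083   0.0097]
p 182 [ 0.4061 -0.0835  0.0094]
clip_black [([0.415, 0.086, 0.008], 0.63), ([0.614, 0.236, 0.124], 0.16)]
clip_pink []
cream_pot [([0.403, 0.476, 0.065], 0.83), ([0.63, -0.188, 0.051], 0.66), ([0.545, 0.134, 0.048], 0.59)]
black_pot []
magenta_carton [([0.618, 0.235, 0.125], 0.72)]
teal_carton_a [([0.604, 0.058, 0.228], 0.56), ([0.59, 0.016, 0.076], 0.55)]
33.1333 force tool [-0.33 -0.46 -0.15] [ 0.39494889 -0.28653063  0.25243759] w 84.86337193425305
```

View pics/tE.png

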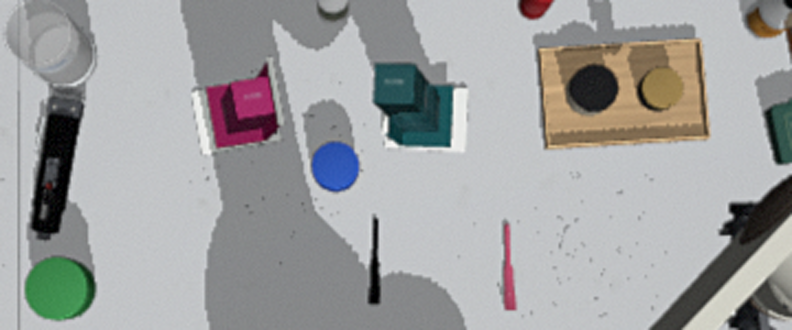

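View pics/sE.png

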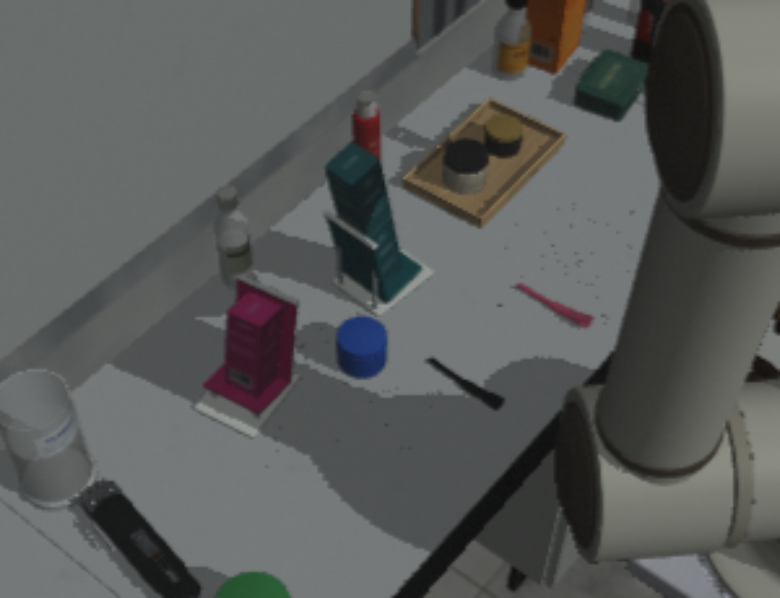

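The views agree:
- The teal stack (355,225) and the magenta carton (260,345) sit on their stands.
- Both pots are upright in the tray.
- Neither clip has moved noticeably.

I'm handing in.

```bash
python3 -c "
from station import env
print(env.sign_off())"
```

```text
the job is handed in; nothing more can be done
None
```

The job is done and handed in at about 33 s of the 144 s allowed. The sign-off gave no verdict. Positions below are in each stand's own frame.

| Thing | Where it ended up | Ideal |
|---|---|---|
| Lower teal carton | 8.7 / 1.3 / 19.6 mm, leaning 12.05° | 7.5 / 0 / 20.8 mm, 12° |
| Upper teal carton | 30.8 / 0.7 / 126 mm, leaning 12.0° | 30 / 0 / 126.4 mm, 12° |
| Magenta carton | about 9.6 / 0.5 / 19.7 mm, leaning about 11° | 7.5 / 0 / 20.8 mm, 12° |
| Both pots | side by side about 9 cm apart on the tray floor, tilted less than 1° | upright on the tray floor |

- **Clips:** the black one did not measurably move. The pink one's measured centre shifted about 7 mm along its length. It looks unmoved in the pictures and I never touched it, so I put that down to noise.
- **Checks that disagreed:** the top camera's own fits gave 14.7° for the upper teal carton and 20° for the magenta one. Each had only 100–165 pixels, so I relied on the wrist camera and the contact forces. The wrist fit of the magenta carton also took in a little of its backstop, so it is less certain than the teal ones.
- **Not detected:** in the last picture the recogniser did not find the pink clip or the black pot. Both are clearly visible in it and were measured from depth.

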